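# Tighten the chamber cover's bolt circle crosswise

### The job

Tighten the four wing bolts that hold the window cover on the vacuum chamber in crisscross order (one bolt, then the one diagonally opposite, then the other two), in two passes: first give every bolt only about a twelfth of a turn (30 degrees) clockwise, then go round crosswise again and bring each one up firm by feel, to about 0.6 newton metres (the cover then sits flat, metal to metal), without overtightening any. Don't lean on the cover, and leave everything else where it is.

Things in the scene. Friction and masses are not known exactly. Their poses are not given: they have to be found in the camera images.
- chamber: squat steel vacuum chamber fixed on the table: 260 mm square base plate, round body, a side port at its +y and at its -y side, round top flange 212 mm across, top 85 mm above the table. Origin at the middle of its underside, z up. Four wing bolts stand on a circle of 75 mm radius about its z axis, at 45 (bolt 1), 135, 225 and 315 degrees in its own frame
- cover: loose round aluminium cover, 188 mm across, 12 mm thick, 80 mm window (rim 4 mm proud) in its middle, two ears held in forks on the flange. Origin at the centre of its underside. At first it lies on the gasket, 3.5 mm clear of the flange. The gasket gives 3 N per mm under each bolt; drawn down 3.5 mm the cover meets the flange metal to metal. Fingers may press on it with 20 N at most
- bolt1: wing bolt 1, diagonally opposite bolt 3; this body is its swivel foot, a disc 23 mm across, 8 mm high, that presses on the cover. It sinks with the thread but does not turn. Origin at the centre of its underside. Turning any bolt takes 0.40 N m of thread friction plus 0.006 N m per N of clamping load: 0.40 idle, up to 0.47 on the gasket, 0.6 when right, overtight from 0.8.
- grip1 (a point): centre of the wing of bolt 1, on the bolt's axis, 32 mm above the foot's underside: an upright steel bar 44 mm long (point's x), 9 mm thick (y), 28 mm high (z), 18 mm clear of the cover. Pinch it across its thickness from above. Clockwise seen from above tightens; foot and wing sink 6.0 mm per rad (steep quick-action thread), so follow down. Its direction at the start varies
- bolt2: wing bolt 2, diagonally opposite bolt 4; this body is its swivel foot, a disc 23 mm across, 8 mm high, that presses on the cover. It sinks with the thread but does not turn. Origin at the centre of its underside. At first each foot is 0.2 to 2.2 mm above the cover, each bolt differently, so its first 0.03 to 0.37 rad are idle.
- grip2 (a point): centre of the wing of bolt 2, on the bolt's axis, 32 mm above the foot's underside: an upright steel bar 44 mm long (point's x), 9 mm thick (y), 28 mm high (z), 18 mm clear of the cover. Pinch it across its thickness from above. Clockwise seen from above tightens; foot and wing sink 6.0 mm per rad (steep quick-action thread), so follow down. Its direction at the start varies
- bolt3: wing bolt 3, diagonally opposite bolt 1; this body is its swivel foot, a disc 23 mm across, 8 mm high, that presses on the cover. It sinks with the thread but does not turn. Origin at the centre of its underside. Once cover and flange meet, the torque on a bolt climbs by about 1.2 N m per rad of the wing. Pushing down on a wing helps it round by 0.006 N m per N.
- grip3 (a point): centre of the wing of bolt 3, on the bolt's axis, 32 mm above the foot's underside: an upright steel bar 44 mm long (point's x), 9 mm thick (y), 28 mm high (z), 18 mm clear of the cover. Pinch it across its thickness from above. Clockwise seen from above tightens; foot and wing sink 6.0 mm per rad (steep quick-action thread), so follow down. Its direction at the start varies
- bolt4: wing bolt 4, diagonally opposite bolt 2; this body is its swivel foot, a disc 23 mm across, 8 mm high, that presses on the cover. It sinks with the thread but does not turn. Origin at the centre of its underside. The wing is sprung on its bolt (5 N m per rad): it leads by 0.08 to 0.15 rad under load and springs back by that when let go; the bolt itself stays.
- grip4 (a point): centre of the wing of bolt 4, on the bolt's axis, 32 mm above the foot's underside: an upright steel bar 44 mm long (point's x), 9 mm thick (y), 28 mm high (z), 18 mm clear of the cover. Pinch it across its thickness from above. Clockwise seen from above tightens; foot and wing sink 6.0 mm per rad (steep quick-action thread), so follow down. Its direction at the start varies
- dust_cap: grey plastic cap, 26 mm across, 18 mm high, standing on the cover's window; origin at the centre of its underside; leave it alone
- nut: steel ring nut, 22 mm across, 9 mm high, lying on the chamber's base plate; origin at the centre of its underside; leave it alone
- driver: screwdriver with black handle lying on the table; leave it alone
- spanner: steel spanner lying on the table; leave it alone
- jar: jar, 60 mm across, 75 mm high, on the table; leave it alone
- collar: aluminium ring, 68 mm across, 12 mm high, on the table; leave it alone
- adapter: turned steel pipe adapter, 40 mm across, 42 mm high, on the table; leave it alone
Not all that is in view belongs to the job. Of the things shaped like the cover, the aluminium one is meant.

How it is judged:
By the outcome, as a careful person would: the job done as asked, in the order asked, and still so for the second after the job is handed in, with the robot touching nothing.
It also fails if it takes over 72 s, if anything falls off the work surface, if the arm or the gripper's body presses on something with over 40 N, if the wrist force passes 120 N, or if a joint passes its speed limit or range.

### The arm

A 6-joint arm with a two-finger parallel gripper is mounted at the origin on the work surface. World frame = base frame: x ahead of the robot, y to its left, z up, the work surface at z = 0. Lengths are in mm, angles in rad, forces in N, time in s.
With the tool pointing down it reaches from about 350 to 875 mm from the base axis. Payload 4.2 kg.
Tool frame: the origin (TCP) lies between the finger pads; the fingertips stand 25 mm ahead of it and the grasp point (between the pads) lies 6 mm ahead of it (env.tips_ahead is the distance from the TCP to the fingertips, in mm); z points along the fingers, y is the direction in which the jaws open and shut (so a half turn about z gives the same grasp; the last joint's range is limited). The gripper opens to 85 mm and grips with 20 to 120 N. Pads are 22 mm wide; open, the fingers measure 114 mm over their backs; the gripper's body (76 mm by 85 mm) begins 54 mm behind the grasp point. The pads swing forward as they close: fully open they stand 13 mm farther back than shut.
Start: joints at [1.445, 0.385, 0.008, 0, -1.194, -0.259], TCP at [234.575, 579.287, 218.112] pointing down, gripper open.
Joint ranges: [-3.14, 3.14], [-1.21, 2.06], [-1.07, 1.41], [-3.16, 2.05], [-2.99, -0.16], [-3.1, 3.1]. Speed limits (rad/s): [2.79, 2.79, 3.14, 3.14, 3.14, 3.14].

### API

Orientations are given as [roll, pitch, yaw] about the fixed x, y, z axes, in that order (R = Rz(yaw) Ry(pitch) Rx(roll)).
In Python, from station import env, optics, finish_job gives the robot as it stands.
- The arm moves only by the tool arm_command, never from a script. Its argument "targets" is a list of rows, each a list of 3 entries, a list of its own where there are three numbers: the shift along the world's x, y, z in mm, then the turn, a rotation vector about the world's x, y, z in rad, then the gripper command: -1 is fully open, 1 is shut, values between are in proportion. In form: [[[dx, dy, dz], [ax, ay, az], jaw], ...]. A call has 1 to 5 rows; each row is the pose to reach, as a shift and turn from the pose commanded when the call began; what a row does not reach only later rows make up. A row lasts 1/8 s, in which the tool goes at most 62.5 mm and 10.7 degrees, less where a joint would pass 70% of its speed; a pose out of reach is approached as far as the arm can. A call with a gripper value outside its range is refused whole. The fingers move at their own pace and stop on an object; "force" is the grip in N (left out, the last holds). Time passes only in rows, so rows that repeat a pose let the fingers close. It gives the time, the measured TCP pose, the force and the opening at its end, in the units of the state.
- env.state(): the state, without advancing time (a new reading comes with each control period).
- optics.get_image(name): name is "scene" or "top" or "wrist"; returns the picture (480x640x3 uint8, blue, green, red); there is no depth.
- optics.get_calibration(name): a dict with "mtx" (3x3 intrinsics, pixels), "k1" (the pictures are not rectified: a ray, as slopes to the right and down, at radius r is drawn at 1 + k1 r^2 times it, then the intrinsics apply), "R" (3x3) and "t" (3): a world point X has camera coordinates R X + t. Camera axes: x right, y down, z forward; pixel columns grow to the right and rows downward; lengths in mm; the calibration is good to about 2 mm. A picture is of the moment at which its call begins: read the wrist's pose just before it. get_calibration takes no time and is no camera call; for the wrist camera it gives the pose at the moment of the call.
- finish_job(): hands the job in, once; it reports no verdict.
Trained networks look in the newest picture that a camera, given by its name, has taken for a name from the list of things; names that differ only in an ending like _2 or _b are one class to them, and where a whole thing is asked for, a point or a joint stands for the part that bears it (a point fixed in the world has none). Each returns a list of dicts, best first, with "confidence" (0 to 1); they miss things now and then, are a little off and sometimes report something else, mostly with a low value. They report only what shows in the picture. A call takes as long as a camera call. They do not tell look-alikes from the thing itself.
- optics.look_for(name, camera): "extent" ([left, top, right, bottom] in pixels, round what is visible of it).
- optics.cut_out(name, camera): "mask" (480x640 bool, what is visible of it) and "extent" ([left, top, right, bottom] in pixels, round what is visible of it).
- optics.landmark_of(name, camera): "centre" ([column, row] in pixels: a listed point, or the origin of a listed thing).
The state is a dict: "time_s": time; "joints": joint angles; "joint_velocities": joint speeds; "joint_efforts": joint torques, N m; "position": TCP position; "tool_rot": TCP orientation; "ft_force": force on the tool from outside, world axes, zero at the start; "moment": the same for the moment, N m; "opening": finger opening in mm.
Only numpy, scipy, OpenCV 4.12 (cv2) and the standard library are available. Lean on these libraries where they do the work, as an engineer would, in place of code of your own. Each camera call takes 0.05 s, during which the arm holds its last target.

## Working session

There is one attempt and no reset: what is moved stays moved. The work goes in short steps, Python scripts to look and compute and a tool call to move; the robot and the scene stay as the last step left them, time stands still between calls to the robot, and variables do not carry over. Pictures are saved under pics/ and viewed, and the job is handed in when it is done.

Besides the shell and the picture viewer there is one more tool, called after ">>>" by a JSON object that holds its "method" and its "body", one argument or row to a line. arm_command: Moves the arm, as the interface text tells. Its arguments: {"type":"object","properties":{"targets":{"type":"array"},"force":{"type":"number"}},"required":["targets"]}

```bash
ls; mkdir -p pics; python3 - <<'E'
from station import env, optics
import cv2
s=env.state(); print({k:(v if not hasattr(v,'tolist') else v.tolist()) for k,v in s.items()})
print(env.tips_ahead)
for n in ("scene","top","wrist"):
    im=optics.get_image(n); cv2.imwrite(f"pics/{n}0.png",im)
    c=optics.get_calibration(n); print(n,c)
E
```

```text
pics
{'time_s': 0.0, 'joints': [1.444638422016851, 0.38556180269677004, 0.006616529822964147, -0.0004937415200252759, -1.1939954869936238, -0.2585714463750738], 'joint_velocities': [0.00022220145873063908, -0.0006245284605504408, -0.0002823709383492747, 0.00138928745480291, -7.3524371435355085e-06, 0.0002391136048053193], 'joint_efforts': [0.000389844281016849, -39.22889828681946, 18.841082453727722, 4.186403900384903, -0.004603758570738137, 5.370103508539614e-06], 'position': [234.33888022079208, 578.741238532511, 217.01558979185737], 'tool_rot': [3.1394021762226094, -0.00010487740689835157, -0.38491139957122855], 'ft_force': [0.34543349329943335, 0.5522932830621301, 0.002079908648343833], 'moment': [0.02736193287466248, -0.023987532491084936, -0.00879426454232762], 'opening': 85.44168578993205}
25.0
scene {'mtx': array([[625.05702008,   0.        , 316.24452208],
       [  0.        , 625.05702008, 241.40344131],
       [  0.        ,   0.        ,   1.        ]]), 'k1': -0.1620615045408985, 'R': array([[-0.30859823,  0.95106801,  0.01538735],
       [ 0.71077788,  0.24131988, -0.6
[... 228 characters left out ...]
66],
       [  0.        ,   0.        ,   1.        ]]), 'k1': -0.058710548423359404, 'R': array([[ 0.00591022, -0.99996107, -0.0065512 ],
       [-0.99103652, -0.00498287, -0.13349828],
       [ 0.13346044,  0.00728149, -0.99102739]]), 't': array([ -16.79981423,  419.61261976, 1415.35675877])}
wrist {'mtx': array([[393.53523332,   0.        , 317.09345463],
       [  0.        , 393.53523332, 240.32196774],
       [  0.        ,   0.        ,   1.        ]]), 'k1': -0.08108736537188489, 'R': array([[-0.37540263, -0.92685945,  0.00210483],
       [-0.88856858,  0.36053797,  0.28365165],
       [-0.26366408,  0.10461329, -0.95892508]]), 't': array([624.19766896, -37.99032235, 379.89988592])}
```

View pics/scene0.png

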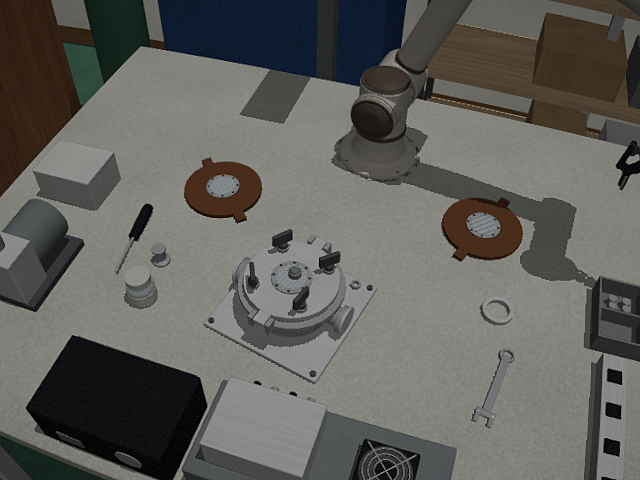

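View pics/top0.png

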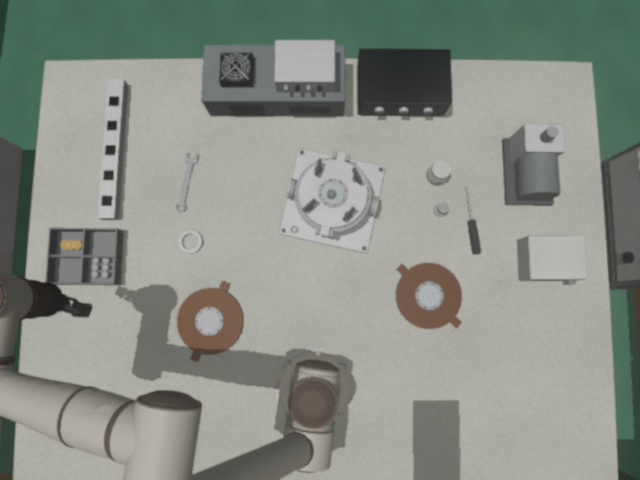

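View pics/wrist0.png

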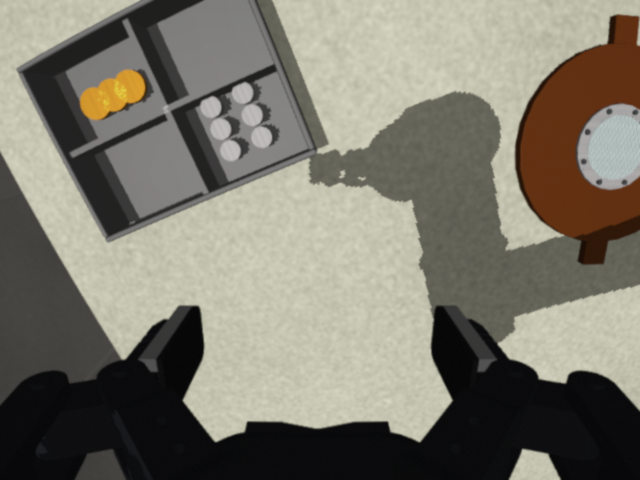

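```bash
cat > h.py <<'E'
import numpy as np, cv2
from scipy.optimize import least_squares
from station import env, optics
def dist(c): return np.array([c["k1"],0,0,0,0.])
def proj(c,X):
    X=np.atleast_2d(np.asarray(X,float)); r,_=cv2.Rodrigues(c["R"])
    return cv2.projectPoints(X,r,np.asarray(c["t"],float),c["mtx"],dist(c))[0].reshape(-1,2)
def ray(c,p):
    q=cv2.undistortPoints(np.array([[p]],float),c["mtx"],dist(c)).ravel()
    d=c["R"].T@np.array([q[0],q[1],1]); o=-c["R"].T@c["t"]; return o,d/np.linalg.norm(d)
def onz(c,p,z):
    o,d=ray(c,p); return o+d*(z-o[2])/d[2]
def tri(obs):
    A=np.zeros((3,3));b=np.zeros(3)
    for c,p in obs:
        o,d=ray(c,p); M=np.eye(3)-np.outer(d,d); A+=M; b+=M@o
    return np.linalg.solve(A,b)
def crop(name,im,x0,y0,x1,y1,k):
    cv2.imwrite("pics/"+name,cv2.resize(im[y0:y1,x0:x1],None,fx=k,fy=k,interpolation=cv2.INTER_CUBIC))
E
python3 - <<'E'
from h import *
np.set_printoptions(precision=1,suppress=True)
cs={}
for cam in ("top","scene"):
    im=optics.get_image(cam); c=cs[cam]=optics.get_calibration(cam)
    if cam=="top": crop("topc.png",im,260,130,410,270,5)
    else: crop("scenec.png",im,190,210,390,390,4)
    for n in ("grip1","chamber","dust_cap","cover"):
        print(cam,n,[(np.array(d["centre"]),round(d["confidence"],2)) for d in optics.landmark_of(n,cam)])
E
```

```text
top grip1 [(array([318.3, 166.5]), 0.63), (array([355.5, 176.6]), 0.46), (array([347.3, 214.1]), 0.45), (array([309.1, 204.6]), 0.39)]
top chamber [(array([438.9, 210.6]), 0.57)]
top dust_cap [(array([331.2, 192.7]), 0.45)]
top cover [(array([426.7, 294.8]), 0.95), (array([209.9, 322.2]), 0.92), (array([331. , 193.5]), 0.66)]
scene grip1 [(array([298.1, 301. ]), 0.77), (array([327.6, 258.1]), 0.76), (array([280.4, 236.4]), 0.56), (array([251.7, 275.9]), 0.46)]
scene chamber [(array([290.8, 307.5]), 0.81), (array([330.8, 258.6]), 0.4), (array([495.8, 383.4]), 0.23)]
scene dust_cap [(array([295.7, 273.7]), 0.48)]
scene cover [(array([288.5, 282.1]), 0.88), (array([221.5, 191.1]), 0.73), (array([479.5, 230.3]), 0.67)]
```

View pics/topc.png

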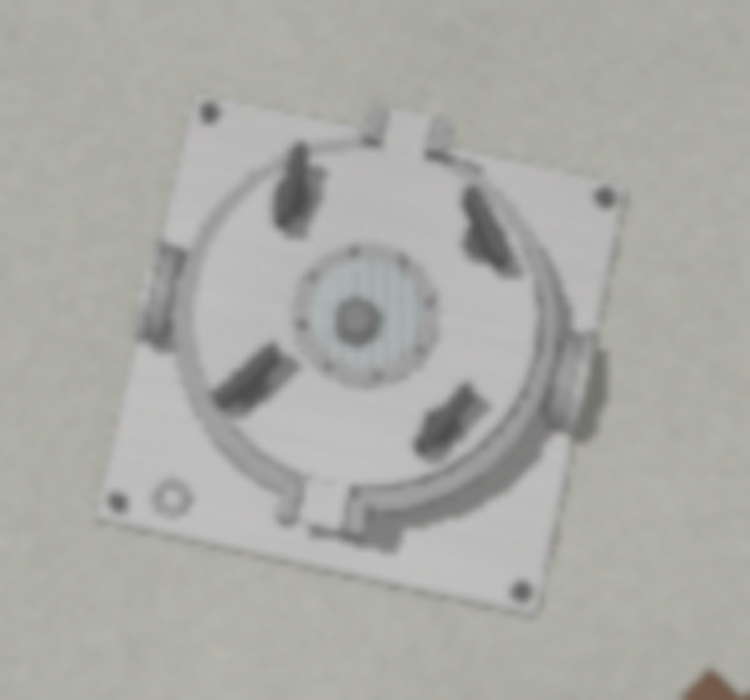

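View pics/scenec.png

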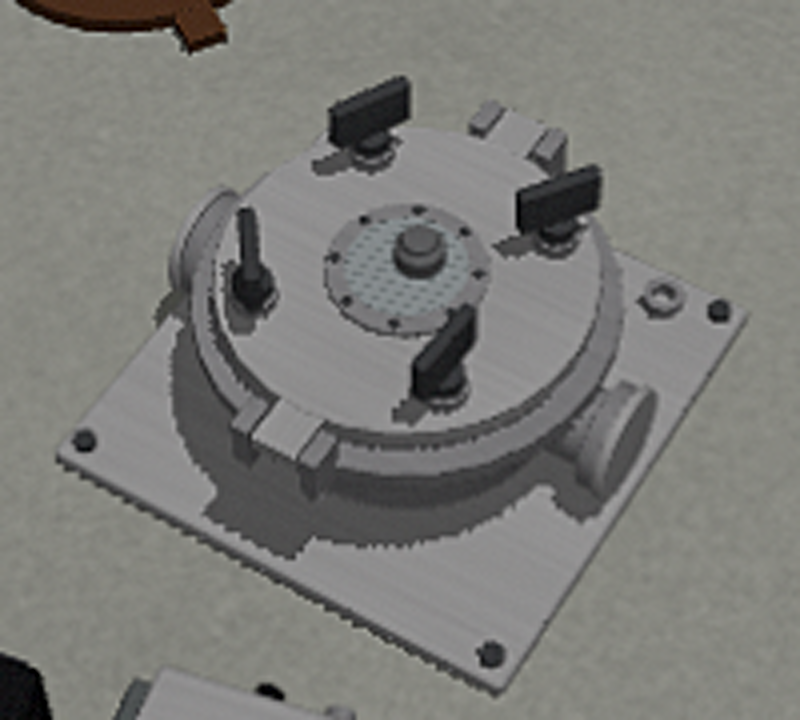

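```bash
python3 - <<'E'
from h import *
np.set_printoptions(precision=1,suppress=True)
ct=optics.get_calibration("top"); cs=optics.get_calibration("scene"); cw=optics.get_calibration("wrist")
# bolts matched by eye: top->scene
pairs={'A(topleft)':((318.3,166.5),(298.1,301.0)),'B(topright)':((355.5,176.6),(251.7,275.9)),'C(botright)':((347.3,214.1),(280.4,236.4)),'D(botleft)':((309.1,204.6),(327.6,258.1))}
P=[]
for k,(a,b) in pairs.items():
    X=tri([(ct,a),(cs,b)]);P.append(X);print(k,X,onz(ct,a,133),onz(cs,b,133))
P=np.array(P);print(P.mean(0), np.linalg.norm(P[:,:2]-P[:,:2].mean(0),axis=1), np.degrees(np.arctan2(*(P-P.mean(0))[:,[1,0]].T)))
# base plate corners in top crop (screws), z~10
for p in ((210,112),(605,197),(520,592),(118,502)):
    print(onz(ct,(260+p[0]/5,130+p[1]/5),10))
s=env.state();o=-cw["R"].T@cw["t"];y=s["tool_rot"][2]
R=np.array([[np.cos(y),np.sin(y)],[-np.sin(y),np.cos(y)]])
print("cam offset in yaw frame",R@(o-s["position"])[:2],o[2]-s["position"][2],"axis",R@cw["R"][2,:2],cw["R"][2,2])
E
```

```text
A(topleft) [597.3 -10.4 124. ] [593.7  -6.3 133. ] [604.4 -12.5 133. ]
B(topright) [ 570.4 -111.2  124.2] [ 566.4 -105.6  133. ] [ 577.7 -113.5  133. ]
C(botright) [466.7 -89.9 133.8] [464.9 -83.6 133. ] [467.4 -96.8 133. ]
D(botleft) [490.8  12.8 134.4] [489.9  17.3 133. ] [490.7   8.  133. ]
[531.3 -49.7 129.1] [76.8 72.9 76.1 74.5] [  30.8  -57.6 -148.1  123. ]
[670.1  43.5  10. ]
[ 619.9 -187.5   10. ]
[ 388.  -136.6   10. ]
[438.7  93.7  10. ]
cam offset in yaw frame [71.4  0.2] 156.48492727659792 axis [-0.3 -0. ] -0.9588864218615198
```

>>> {"method": "arm_command", "body": {
  "targets": [
    [[22,-56,3],[0,0,0.035],-1],
    [[44,-112,6],[0,0,0.07],-1],
    [[66,-168,9],[0,0,0.105],-1],
    [[88,-224,12],[0,0,0.14],-1],
    [[110,-280,15],[0,0,0.175],-1]
  ]
}}

```text
time_s: 1.27
position: [345.0, 297.5, 233.6]
tool_rot: [-3.141, -0.001, -0.208]
ft_force: [0.4, -0.4, 0.5]
opening: 85.4
```

>>> {"method": "arm_command", "body": {
  "targets": [
    [[22,-56,3],[0,0,0.035],-1],
    [[44,-112,6],[0,0,0.07],-1],
    [[66,-168,9],[0,0,0.105],-1],
    [[88,-224,12],[0,0,0.14],-1],
    [[110,-280,15],[0,0,0.175],-1]
  ]
}}

```text
time_s: 1.9
position: [455.1, 17.4, 248.8]
tool_rot: [-3.141, -0.002, -0.033]
ft_force: [0.5, 0.7, 0.8]
opening: 85.5
```

>>> {"method": "arm_command", "body": {
  "targets": [
    [[25,-65,3],[0,0,0.035],0.2],
    [[25,-65,3],[0,0,0.035],0.2],
    [[25,-65,3],[0,0,0.035],0.2]
  ]
}}

```text
time_s: 2.28
position: [479.5, -46.1, 251.0]
tool_rot: [-3.141, 0.0, -0.002]
ft_force: [0.7, 0.8, -0.3]
opening: 34.5
```

```bash
python3 - <<'E'
from h import *
np.set_printoptions(precision=2,suppress=True)
s=env.state();print(s["time_s"],s["position"],s["tool_rot"],s["opening"],s["joints"],s["ft_force"],s["moment"])
c=optics.get_calibration("wrist");im=optics.get_image("wrist");cv2.imwrite("pics/w1.png",im)
np.save("w1c.npy",c,allow_pickle=True)
L=[ (np.array(d["centre"]),d["confidence"]) for d in optics.landmark_of("grip1","wrist")]
for p,q in L: print(p,round(q,2),onz(c,p,133))
for n in("cover","dust_cap"):
  for d in optics.landmark_of(n,"wrist")[:2]: print(n,d["centre"],d["confidence"],onz(c,d["centre"],88.5 if n=="cover" else 104.5))
E
```

```text
2.275 [479.46 -46.12 250.95] [-3.14  0.   -0.  ] 34.543113423821765 [ 0.24  0.11 -0.28 -0.   -1.18  1.33] [ 0.74  0.84 -0.27] [0.04 0.06 0.01]
[230.2 214.1] 0.91 [489.33  16.48 133.  ]
[377.5 241.7] 0.89 [468.54 -89.78 133.  ]
[258.7  58.4] 0.8 [593.23  -7.89 133.  ]
[409.3  94.2] 0.71 [ 570.88 -107.17  133.  ]
cover [316.1, 151.9] 0.94 [529.82 -45.02  88.5 ]
cover [64.1, 420.3] 0.76 [260.42 219.32  88.5 ]
dust_cap [311.3, 160.8] 0.88 [524.23 -41.4  104.5 ]
```

View pics/w1.png

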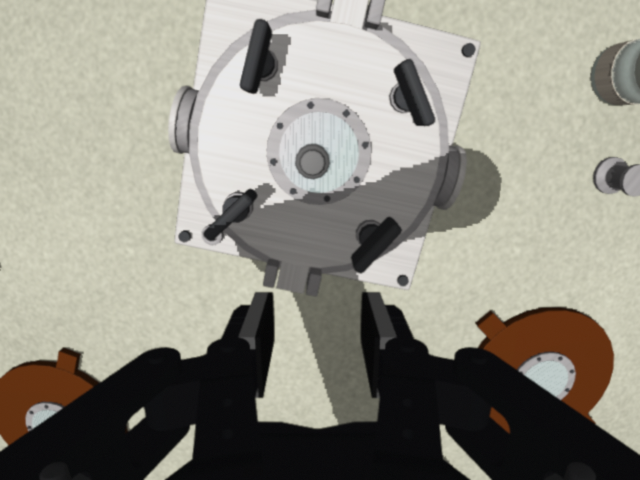

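```bash
cat >> h.py <<'E'
def boxpts(x,y,z,th,L=44,T=9,H=28):
    u=np.array([np.cos(th),np.sin(th),0]);v=np.array([-u[1],u[0],0]);w=np.array([0,0,1.])
    return np.array([[x,y,z]+a*L/2*u+b*T/2*v+e*H/2*w for a in(-1,1) for b in(-1,1) for e in(-1,1)])
def hullmask(c,X,S=4,shape=(480,640)):
    h=cv2.convexHull(proj(c,X).astype(np.float32))
    m=np.zeros(shape,np.uint8);cv2.fillConvexPoly(m,np.round(h*16).astype(np.int32),255,cv2.LINE_AA,4);return m
def fitbox(c,M,x0,z,ths,win=14):
    from scipy.optimize import minimize
    best=None
    Mf=M.astype(float)
    def cost(p):
        m=hullmask(c,boxpts(p[0],p[1],z,p[2]/20))/255.
        return np.abs(m-Mf).sum()
    for th in ths:
        r=minimize(cost,[x0[0],x0[1],th*20],method="Nelder-Mead",options=dict(initial_simplex=[[x0[0],x0[1],th*20],[x0[0]+5,x0[1],th*20],[x0[0],x0[1]+5,th*20],[x0[0],x0[1],th*20+5]],maxiter=250))
        if best is None or r.fun<best.fun: best=r
    return best.x[0],best.x[1],best.x[2]/20,best.fun,Mf.sum()
E
python3 - <<'E'
from h import *
np.set_printoptions(precision=2,suppress=True)
c=np.load("w1c.npy",allow_pickle=True).item();im=cv2.imread("pics/w1.png");g=im.max(2)
B={'A':(593.2,-7.9),'B':(570.9,-107.2),'C':(468.5,-89.8),'D':(489.3,16.5)}
vis=im.copy()
for k,(x,y) in B.items():
    roi=hullmask(c,[[x+30*np.cos(t),y+30*np.sin(t),z] for t in np.arange(0,6.3,.3) for z in(119,148)])>0
    print(k,np.histogram(g[roi],[0,20,30,40,50,60,70,80,100,130,256])[0])
    M=(g<48)&roi
    n,lab,st,_=cv2.connectedComponentsWithStats(M.astype(np.uint8));M=lab==1+np.argmax(st[1:,4])
    r=fitbox(c,M,(x,y),134,np.arange(-1.5,1.5,.3));print(np.array(r))
    h=cv2.convexHull(proj(c,boxpts(r[0],r[1],134,r[2])).astype(np.float32));cv2.polylines(vis,[np.round(h).astype(int)],True,(0,0,255),1)
    vis[cv2.Canny((M*255).astype(np.uint8),50,100)>0]=(0,255,0)
crop("w1v.png",vis,170,0,470,290,2.5)
E
```

```text
A [ 131  249  243   89  136  270  511   82  758 5955]
[588.64 -11.68  -0.18 961.04 689.  ]
B [   0  343  124   86  121  396  464   73  100 6339]
[ 565.86 -104.06    0.51 1184.11  520.  ]
C [   0  593  718   63   67   98  131  437 2409 1996]
[ 467.92  -85.89   -0.72  414.02 1368.  ]
D [   0   63  279  113  137  215  304  381 1537 3765]
[481.9   21.14  -0.86 769.68 319.  ]
```

View pics/w1v.png

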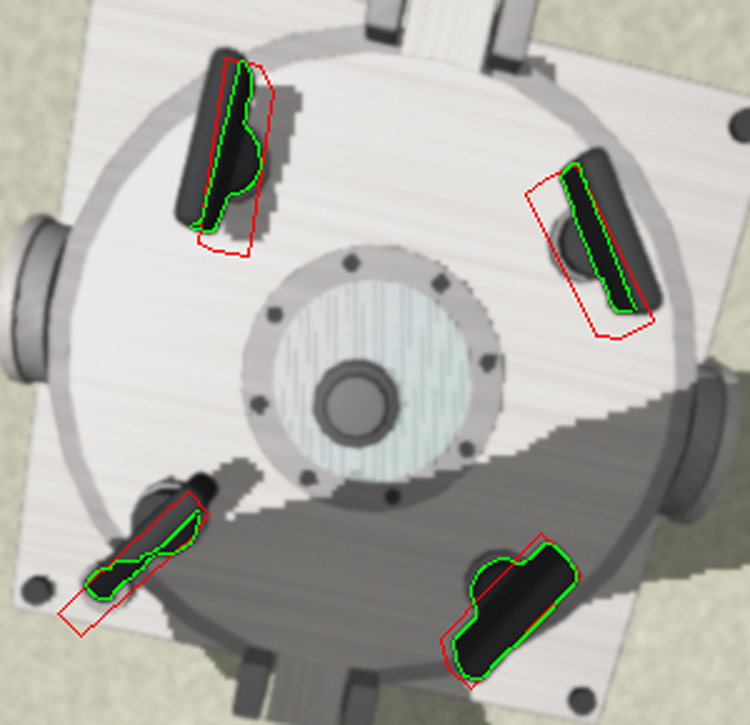

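```bash
cat >> h.py <<'E'
def cyl(x,y,z0,z1,r): return [[x+r*np.cos(t),y+r*np.sin(t),z] for t in np.arange(0,6.28,.3) for z in(z0,z1)]
def model(c,x,y,zc,th,rh=9,zh=(-22,-14)):
    m=hullmask(c,boxpts(x,y,zc,th))
    return np.maximum(m,hullmask(c,cyl(x,y,zc+zh[0],zc+zh[1],rh)))
def fitwing(c,M,roi,x0,zc,ths,**kw):
    from scipy.optimize import minimize
    best=None;Mf=M.astype(float)
    def cost(p): return np.abs(model(c,p[0],p[1],zc,p[2]/20,**kw)/255.-Mf)[roi].sum()
    for th in ths:
        s0=np.array([x0[0],x0[1],th*20])
        r=minimize(cost,s0,method="Nelder-Mead",options=dict(initial_simplex=np.vstack([s0,s0+np.diag([4,4,4.])]),maxiter=200))
        if best is None or r.fun<best.fun: best=r
    return best.x[0],best.x[1],best.x[2]/20,best.fun,Mf.sum()
def findwings(c,im,B,zc=134,thr=88,vis=None,ths=np.arange(-1.5,1.6,.35),rad=32):
    g=im.max(2);out={}
    for k,(x,y) in B.items():
        roi=hullmask(c,cyl(x,y,108,148,rad))>0
        M=(g<thr)&roi
        n,lab,st,_=cv2.connectedComponentsWithStats(M.astype(np.uint8));M=lab==1+np.argmax(st[1:,4])
        r=fitwing(c,M,roi,(x,y),zc,ths);out[k]=np.array(r)
        if vis is not None:
            for X in (boxpts(r[0],r[1],zc,r[2]),cyl(r[0],r[1],zc-22,zc-14,9)):
                cv2.polylines(vis,[np.round(cv2.convexHull(proj(c,X).astype(np.float32))).astype(int)],True,(0,0,255),1)
            vis[cv2.Canny((M*255).astype(np.uint8),50,100)>0]=(0,255,0)
    return out
E
python3 - <<'E'
from h import *
np.set_printoptions(precision=2,suppress=True)
c=np.load("w1c.npy",allow_pickle=True).item();im=cv2.imread("pics/w1.png")
B={'A':(593.2,-7.9),'B':(570.9,-107.2),'C':(468.5,-89.8),'D':(489.3,16.5)}
vis=im.copy();o=findwings(c,im,B,vis=vis)
for k in o: print(k,o[k])
P=np.array([o[k][:2] for k in 'ABCD']);print(P.mean(0),np.linalg.norm(P-P.mean(0),axis=1),np.degrees(np.arctan2(*(P-P.mean(0))[:,::-1].T)))
crop("w1v2.png",vis,170,0,470,290,2.5)
E
```

```text
A [ 591.6    -7.29   -0.27  370.23 1659.  ]
B [ 570.05 -108.78    0.45  385.26 1562.  ]
C [ 467.59  -87.34    2.32  475.95 1905.  ]
D [ 489.93   14.96    2.3   389.08 1333.  ]
[529.79 -47.11] [73.53 73.64 74.08 73.77] [  32.79  -56.86 -147.11  122.71]
```

View pics/w1v2.png

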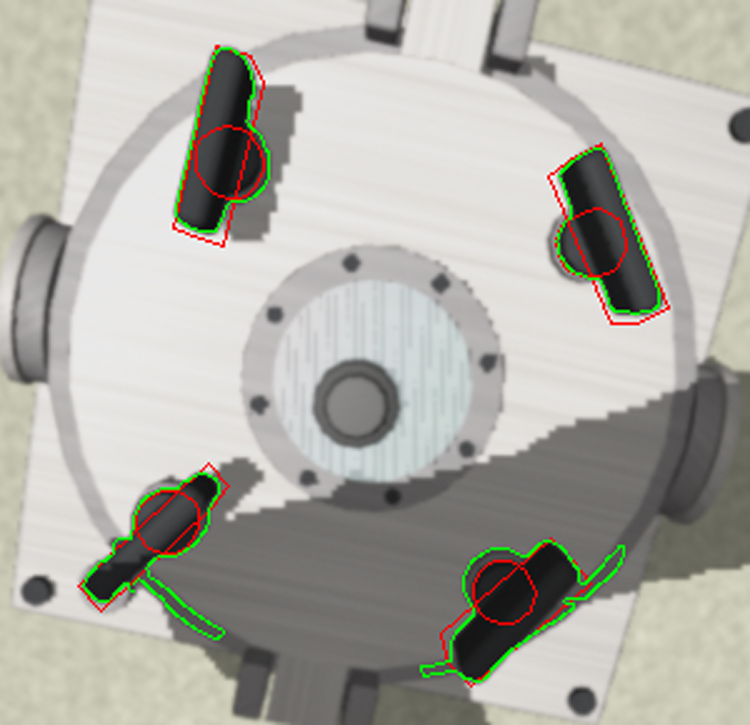

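>>> {"method": "arm_command", "body": {
  "targets": [
    [[40,14,-20],[0,0,-0.09],0.2],
    [[80,28,-40],[0,0,-0.18],0.2],
    [[113.3,39.7,-66],[0,0,-0.268],0.2],
    [[113.3,39.7,-66],[0,0,-0.268],0.2]
  ]
}}

```text
time_s: 2.98
position: [592.8, -3.9, 181.7]
tool_rot: [3.139, 0.005, -0.265]
ft_force: [-0.9, -0.5, 0.8]
opening: 34.1
```

```bash
cat > look.py <<'E'
from h import *
import sys
np.set_printoptions(precision=3,suppress=True)
def look(name,thr=88,zc=134,B=None):
    s=env.state();print(s["time_s"],s["position"],s["tool_rot"],s["opening"],s["ft_force"],s["moment"])
    c=optics.get_calibration("wrist");im=optics.get_image("wrist");np.save(name+"c.npy",c,allow_pickle=True)
    cv2.imwrite(f"pics/{name}.png",im)
    return c,im
E
python3 - <<'E'
from look import *
c,im=look("a0")
x,y=592.8,-6.4;vis=im.copy()
h=np.round(cv2.convexHull(proj(c,boxpts(x,y,134,-.27)).astype(np.float32))).astype(int);cv2.polylines(vis,[h],True,(0,0,255),1)
cv2.imwrite("pics/a0v.png",vis)
E
```

```text
2.975 [592.827  -3.95  181.706] [ 3.139  0.005 -0.265] 34.12104714892782 [-0.906 -0.54   0.811] [-0.021  0.04   0.016]
```

View pics/a0v.png

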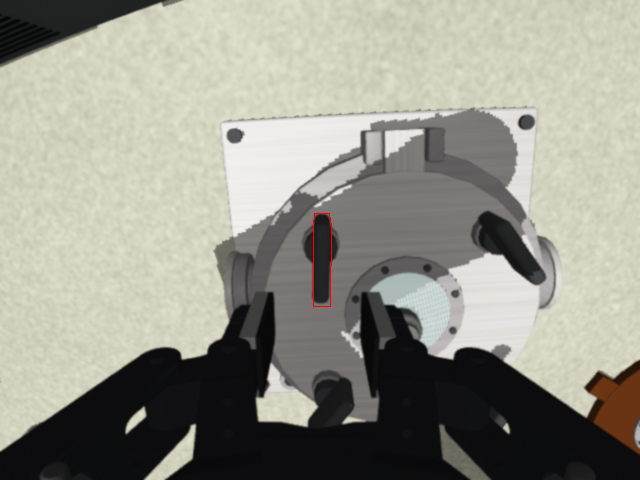

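>>> {"method": "arm_command", "body": {
  "targets": [
    [[0,0,-15],[0,0,0],0.2]
  ]
}}

```text
time_s: 3.15
position: [593.5, -5.2, 171.7]
tool_rot: [-3.14, -0.004, -0.266]
ft_force: [0.3, 0.1, -0.2]
opening: 34.0
```

```bash
python3 - <<'E'
from look import *
c,im=look("a1")
E
```

```text
3.15 [593.483  -5.221 171.706] [-3.14  -0.004 -0.266] 34.04637904491486 [ 0.268  0.1   -0.22 ] [-0.072  0.018  0.037]
```

>>> {"method": "arm_command", "body": {
  "targets": [
    [[0,0,-12],[0,0,0],0.2],
    [[0,0,-24],[0,0,0],0.2],
    [[0,0,-26],[0,0,0],0.2]
  ]
}}

```text
time_s: 3.58
position: [592.0, -6.3, 143.0]
tool_rot: [3.141, 0.002, -0.268]
ft_force: [0.3, -0.5, 0.8]
opening: 34.0
```

```bash
python3 - <<'E'
from look import *
c,im=look("a2")
E
```

```text
3.575 [592.019  -6.288 142.964] [ 3.141  0.002 -0.268] 34.01266242232462 [ 0.253 -0.542  0.834] [ 0.026 -0.028  0.034]
```

View pics/a2.png

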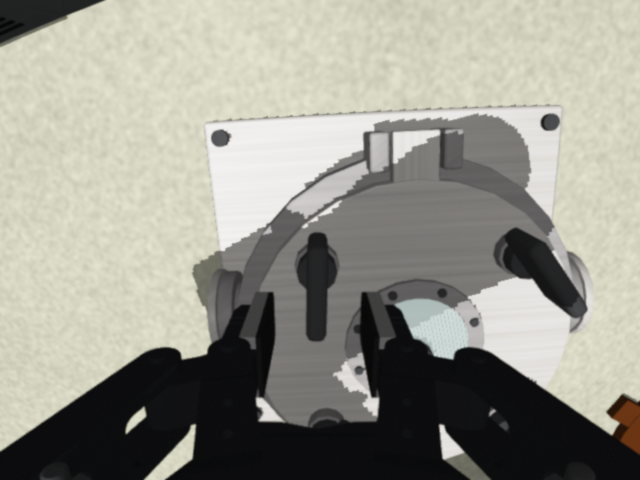

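```bash
python3 - <<'E'
from h import *
c=np.load("a2c.npy",allow_pickle=True).item()
print(proj(c,[[592,-6.3,137],[592,-6.3,118],[592,-6.3,148]]))
for th in(-.27,): print(proj(c,boxpts(592.8,-6.4,134,th)))
E
```

```text
[[317.5445277  290.27612102]
 [317.45406538 274.63426902]
 [317.60585248 300.88394197]]
[[326.03594476 315.16787486]
 [327.48557863 344.86963668]
 [308.23464731 315.14649606]
 [306.95854613 344.84810889]
 [326.85434496 231.16392488]
 [328.58896825 249.41613926]
 [307.79356291 231.13354658]
 [306.31113548 249.38259394]]
```

>>> {"method": "arm_command", "body": {
  "targets": [
    [[0,0,0],[0,0,0],1],
    [[0,0,0],[0,0,0],1],
    [[0,0,0],[0,0,0],1]
  ],
  "force": 100
}}

```text
time_s: 4.0
position: [593.1, -6.0, 144.4]
tool_rot: [-3.141, -0.001, -0.268]
ft_force: [0.7, -1.3, -0.1]
opening: 0.0
```

```bash
cat > st.py <<'E'
from station import env
import numpy as np
np.set_printoptions(precision=3,suppress=True)
s=env.state();print(s["time_s"],*[np.array(s[k]) for k in("position","tool_rot","ft_force","moment","opening")])
E
python3 st.py
```

```text
4.0 [593.062  -5.987 144.441] [-3.141 -0.001 -0.268] [ 0.662 -1.3   -0.106] [0.058 0.027 0.   ] 0.02721320966588685
```

```bash
python3 - <<'E'
from look import *
c,im=look("a3")
im=optics.get_image("scene");crop("a3s.png",im,190,160,430,340,3.3)
E
```

```text
4.0 [593.062  -5.987 144.441] [-3.141 -0.001 -0.268] 0.02721320966588685 [ 0.662 -1.3   -0.106] [0.058 0.027 0.   ]
```

View pics/a3.png

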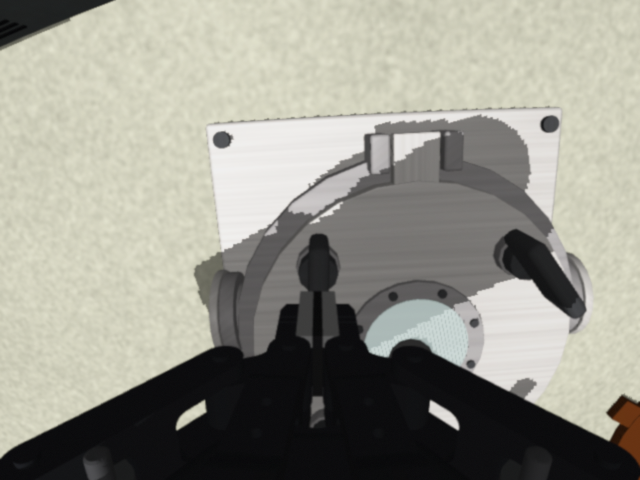

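View pics/a3s.png

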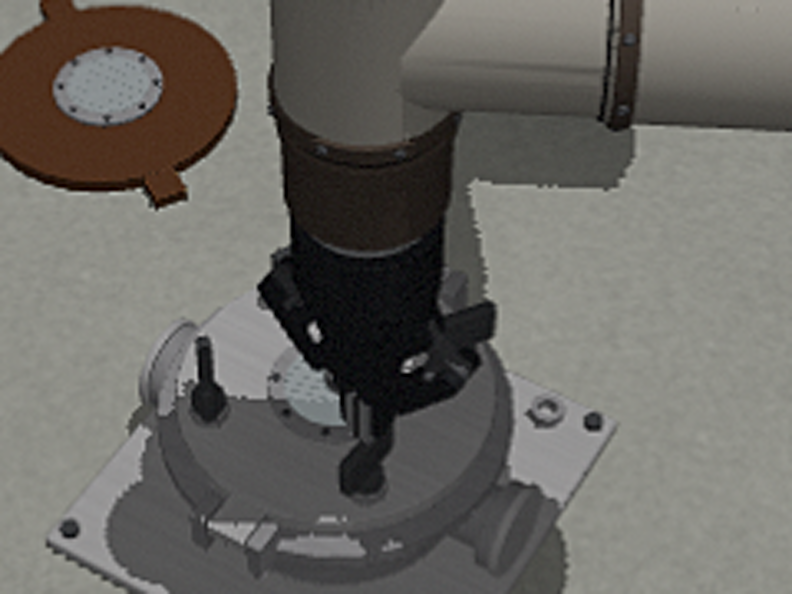

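```bash
python3 - <<'E'
from h import *
np.set_printoptions(precision=1,suppress=True)
c=np.load("a3c.npy",allow_pickle=True).item()
y=-.268;u=np.array([np.cos(y),np.sin(y)]);v=np.array([-u[1],u[0]])
for dx in(-11,0,11):
  for z in(119,125,138,148,160):
    P=np.array([593.06,-5.99])+dx*u; print(dx,z,proj(c,[[P[0],P[1],z],[*(P+8*v),z]]).ravel())
im=cv2.imread("pics/a3.png");crop("a3c.png",im,230,200,410,340,4.4)
E
```

```text
-11 119 [317.5 294.8 301.6 294.8]
-11 125 [317.5 299.9 301.1 299.9]
-11 138 [317.5 312.  300.1 312. ]
-11 148 [317.6 322.5 299.1 322.5]
-11 160 [317.6 336.8 297.8 336.7]
0 119 [317.5 274.4 301.3 274.4]
0 125 [317.5 279.  300.9 279. ]
0 138 [317.5 289.9 299.7 289.9]
0 148 [317.6 299.4 298.8 299.3]
0 160 [317.6 312.3 297.4 312.2]
11 119 [317.5 253.3 301.1 253.3]
11 125 [317.5 257.3 300.6 257.3]
11 138 [317.6 266.9 299.4 266.9]
11 148 [317.6 275.2 298.4 275.2]
11 160 [317.6 286.6 297.  286.6]
```

View pics/a3c.png

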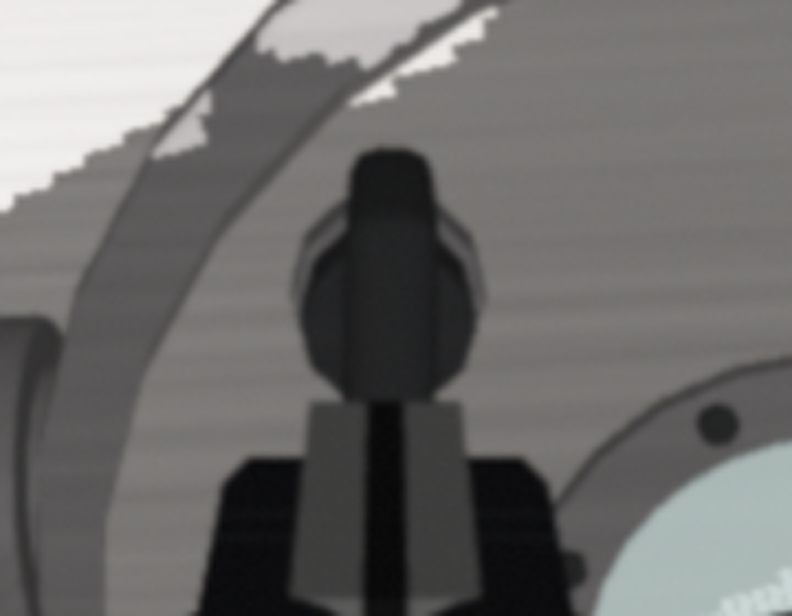

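```bash
python3 - <<'E'
from h import *
np.set_printoptions(precision=1,suppress=True)
c=optics.get_calibration("scene")
im=optics.get_image("scene");k=9
P=np.array([593.06,-5.99])
pts=proj(c,[[*P,z] for z in(119,130,144,160,180)]);print(pts)
print((pts-[270,250])*k)
vis=cv2.resize(im[250:315,270:350],None,fx=k,fy=k,interpolation=cv2.INTER_CUBIC)
for p in pts: cv2.circle(vis,tuple(np.round((p-[270,250]+.5)*k).astype(int)),3,(0,0,255),-1)
for p in [cv2.convexHull(proj(c,boxpts(592.8,-6.4,134,-.27)).astype(np.float32)).reshape(-1,2)]:
    cv2.polylines(vis,[np.round((p-[270,250]+.5)*k).astype(int)],True,(0,255,0),1)
cv2.imwrite("pics/a3s2.png",vis)
E
```

```text
[[303.5 301.6]
 [303.5 298.1]
 [303.5 293.5]
 [303.5 288.2]
 [303.5 281.3]]
[[301.7 464.8]
 [301.7 433. ]
 [301.7 391.7]
 [301.7 343.6]
 [301.7 281.9]]
```

View pics/a3s2.png

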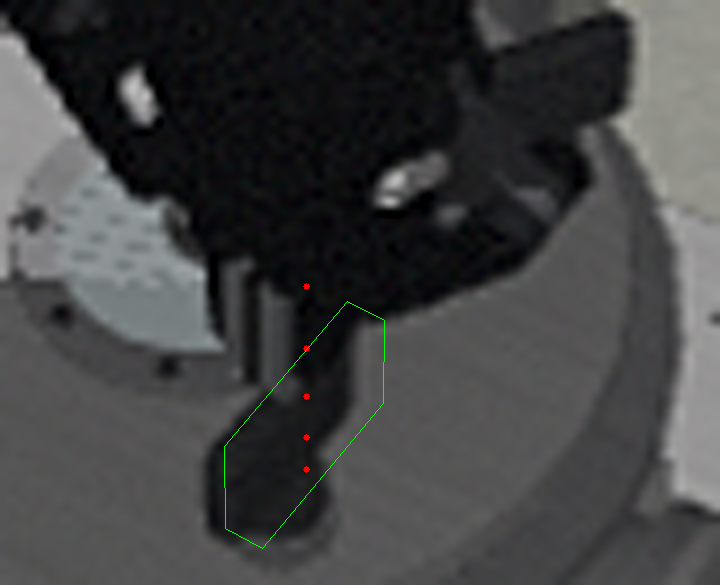

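```bash
python3 - <<'E'
from h import *
a=cv2.imread("pics/a2.png");w=cv2.imread("pics/w1.png")
k=5
A=cv2.resize(a[220:400,240:400],None,fx=4,fy=4,interpolation=cv2.INTER_CUBIC)
cv2.imwrite("pics/a2c.png",A[:600])
crop("w1c2.png",w,200,0,330,110,6)
E
```

```text
(no output)
```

View pics/a2c.png

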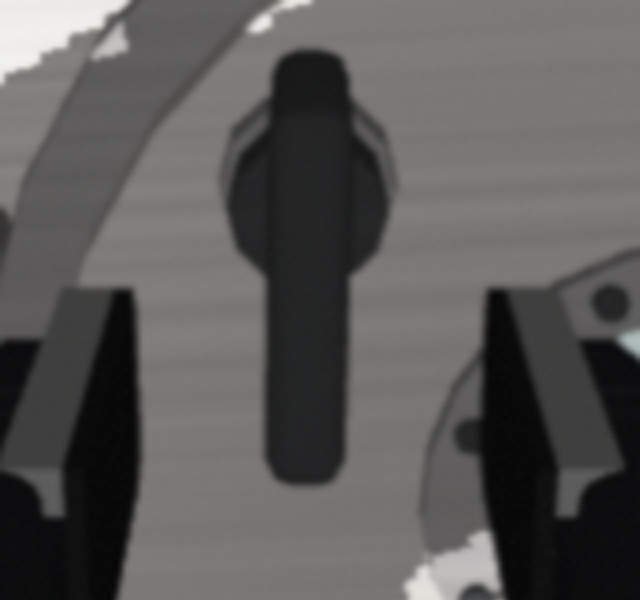

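View pics/w1c2.png

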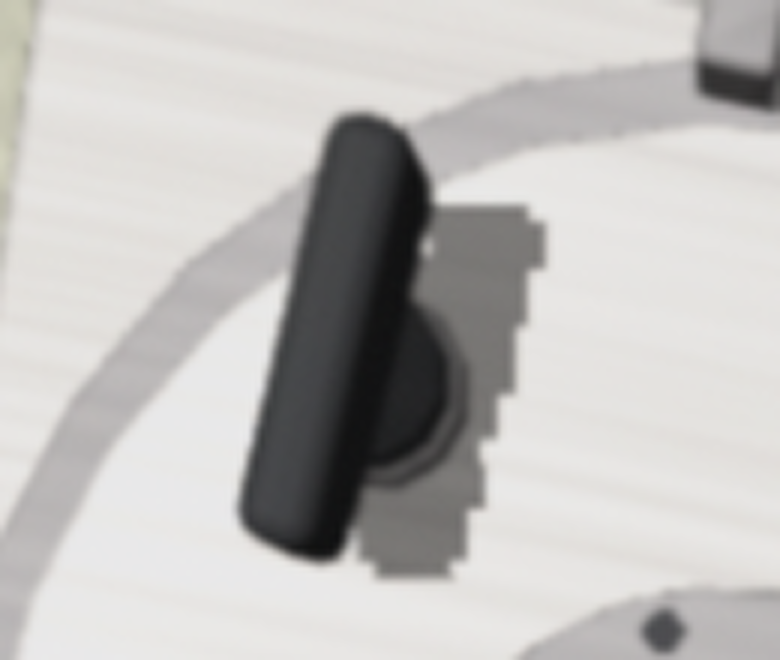

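>>> {"method": "arm_command", "body": {
  "targets": [
    [[0,0,0],[0,0,0],0.2],
    [[0,0,-8],[0,0,0],0.2],
    [[0,0,-16],[0,0,0],0.2],
    [[0,0,-16],[0,0,0],0.2]
  ]
}}

```text
time_s: 4.65
position: [592.1, -6.2, 126.8]
tool_rot: [3.14, 0.002, -0.268]
ft_force: [-0.1, 0.3, -0.7]
opening: 34.4
```

```bash
python3 - <<'E'
from look import *
c,im=look("a4")
crop("a4c.png",im,200,160,440,360,3.3)
im=optics.get_image("scene");crop("a4s.png",im,270,230,360,320,6.6)
E
```

```text
4.65 [592.101  -6.163 126.819] [ 3.14   0.002 -0.268] 34.443359578209545 [-0.089  0.314 -0.739] [-0.057  0.015 -0.023]
```

View pics/a4c.png

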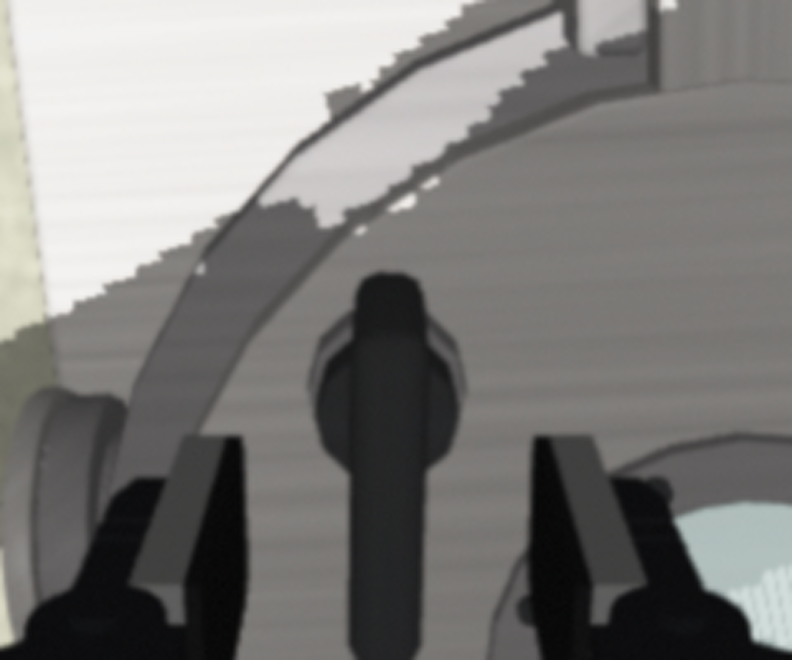

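View pics/a4s.png

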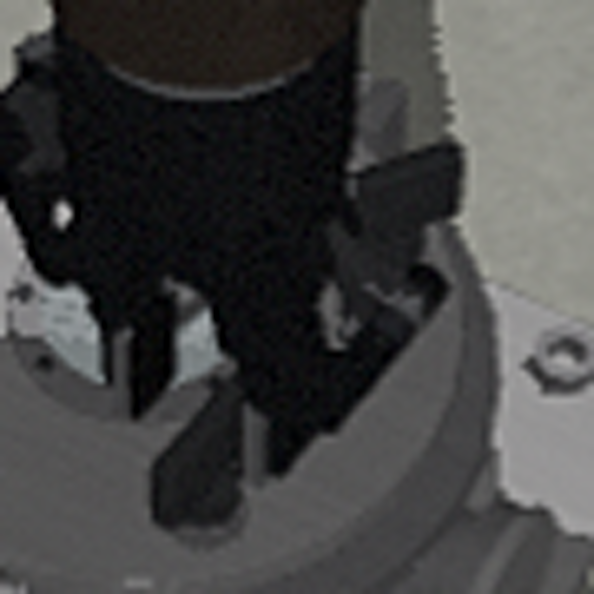

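>>> {"method": "arm_command", "body": {
  "targets": [
    [[0,0,-7],[0,0,0],0.2],
    [[0,0,-14],[0,0,0],0.2],
    [[0,0,-14],[0,0,0],0.2]
  ]
}}

```text
time_s: 5.12
position: [592.3, -6.1, 113.2]
tool_rot: [3.141, 0.002, -0.268]
ft_force: [-0.2, 0.2, -0.1]
opening: 34.2
```

```bash
python3 - <<'E'
from look import *
c,im=look("a5")
crop("a5c.png",im,200,160,440,360,3.3)
im=optics.get_image("scene");crop("a5s.png",im,270,230,360,320,6.6)
E
```

```text
5.125 [592.278  -6.119 113.152] [ 3.141  0.002 -0.268] 34.15280668751123 [-0.18   0.157 -0.066] [ 0.018  0.002 -0.023]
```

View pics/a5c.png

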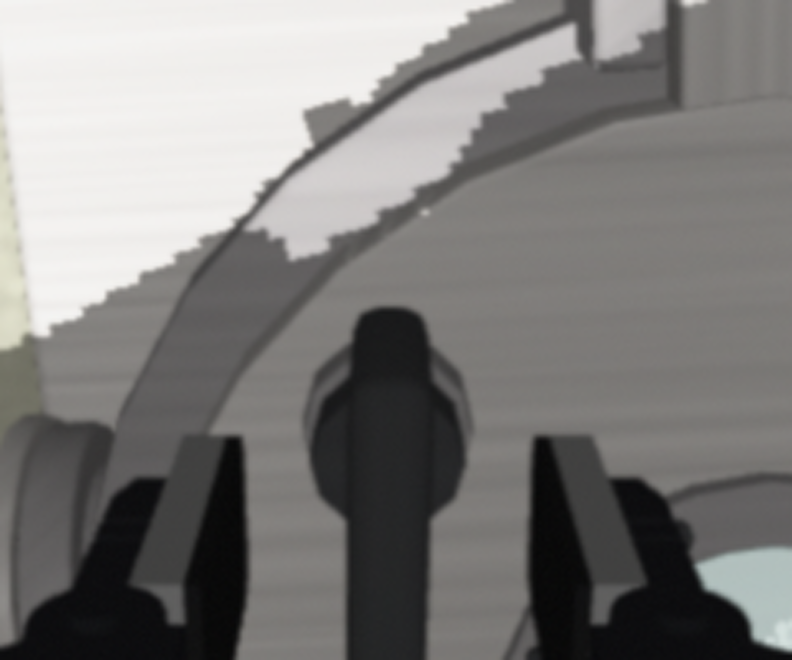

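View pics/a5s.png

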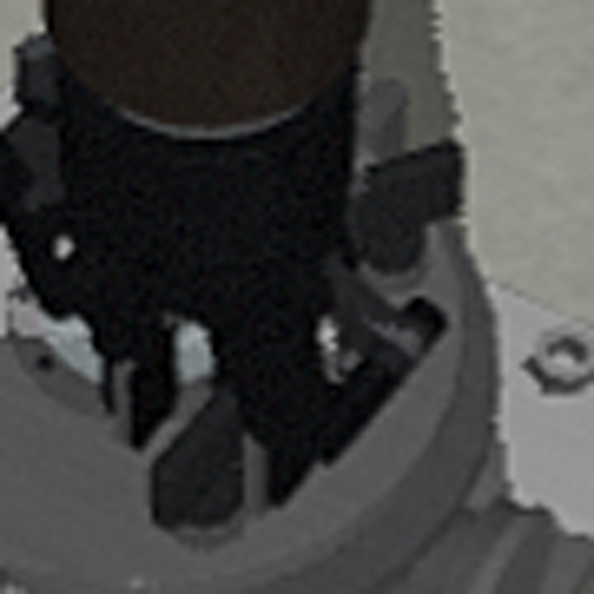

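>>> {"method": "arm_command", "body": {
  "targets": [
    [[0,0,0],[0,0,0],1],
    [[0,0,0],[0,0,0],1],
    [[0,0,0],[0,0,0],1]
  ],
  "force": 100
}}

```text
time_s: 5.6
position: [593.0, -6.2, 114.6]
tool_rot: [3.142, -0.001, -0.268]
ft_force: [-0.6, -0.3, 2.1]
opening: 6.6
```

```bash
python3 st.py
```

```text
5.6 [592.999  -6.183 114.598] [ 3.142 -0.001 -0.268] [-0.569 -0.336  2.057] [-0.232  0.206 -0.065] 6.617644165052813
```

```bash
python3 - <<'E'
from look import *
c,im=look("a6")
crop("a6c.png",im,220,200,420,350,4)
im=optics.get_image("scene");crop("a6s.png",im,270,240,350,310,8)
E
```

```text
5.6 [592.999  -6.183 114.598] [ 3.142 -0.001 -0.268] 6.617644165052813 [-0.569 -0.336  2.057] [-0.232  0.206 -0.065]
```

View pics/a6c.png

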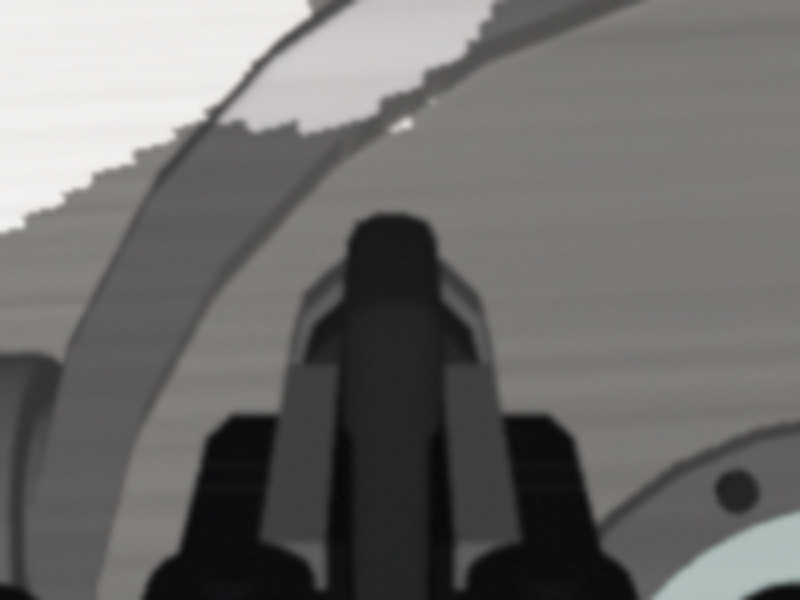

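View pics/a6s.png

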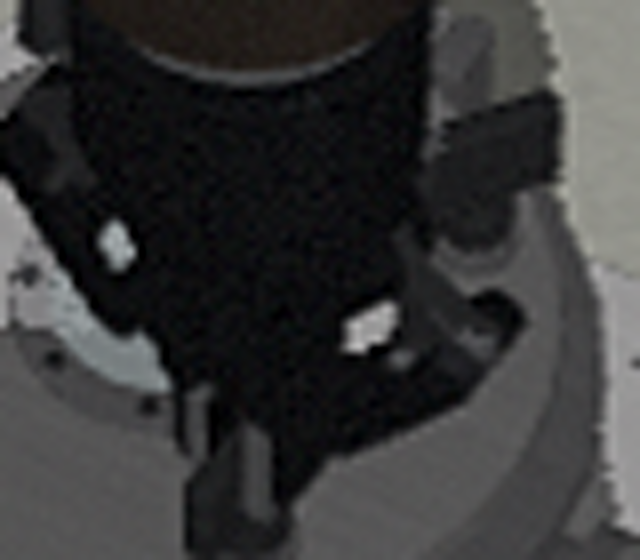

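>>> {"method": "arm_command", "body": {
  "targets": [
    [[0,0,0],[0,0,-0.1],1],
    [[0,0,-0.6],[0,0,-0.2],1],
    [[0,0,-1.2],[0,0,-0.3],1],
    [[0,0,-1.8],[0,0,-0.4],1],
    [[0,0,-2.4],[0,0,-0.5],1]
  ]
}}

```text
time_s: 6.32
position: [593.4, -5.7, 112.4]
tool_rot: [-3.141, -0.001, -0.769]
ft_force: [-0.3, 0.7, 3.5]
opening: 6.8
```

```bash
python3 st.py
```

```text
6.325 [593.365  -5.712 112.377] [-3.141 -0.001 -0.769] [-0.27   0.738  3.467] [0.136 0.238 0.47 ] 6.780736626702306
```

>>> {"method": "arm_command", "body": {
  "targets": [
    [[0,0,-0.4],[0,0,-0.06],1],
    [[0,0,-0.7],[0,0,-0.12],1],
    [[0,0,-0.7],[0,0,-0.12],1]
  ]
}}

```text
time_s: 6.7
position: [593.5, -5.6, 111.7]
tool_rot: [-3.14, -0.001, -0.885]
ft_force: [-0.9, 1.0, 4.7]
opening: 6.6
```

```bash
python3 st.py
```

```text
6.7 [593.45   -5.636 111.67 ] [-3.14  -0.001 -0.885] [-0.882  1.037  4.689] [0.213 0.15  0.394] 6.5709688332054075
```

>>> {"method": "arm_command", "body": {
  "targets": [
    [[0,0,0],[0,0,0],0.2],
    [[0,0,0],[0,0,0],0.2],
    [[0,0,40],[0,0,0],0.2],
    [[0,0,60],[0,0,0],0.2],
    [[0,0,60],[0,0,0],0.2]
  ]
}}

```text
time_s: 7.32
position: [593.7, -5.9, 172.3]
tool_rot: [-3.138, -0.001, -0.888]
ft_force: [-0.6, 0.7, -0.4]
opening: 34.2
```

```bash
python3 - <<'E'
from look import *
c,im=look("a7");vis=im.copy()
for thr in(60,70,50):
  o=findwings(c,im,{'A':(592.8,-6.4)},zc=131,thr=thr,vis=vis if thr==60 else None,ths=(-.8,),rad=26);print(o)
crop("a7c.png",vis,220,160,420,310,4)
E
```

```text
7.325 [593.728  -5.895 172.324] [-3.138 -0.001 -0.888] 34.181805732682406 [-0.646  0.719 -0.409] [-0.031  0.051  0.017]
{'A': array([ 593.627,   -6.649,   -0.819,  319.498, 1893.   ])}
{'A': array([ 593.642,   -6.781,   -0.82 ,  314.569, 1956.   ])}
{'A': array([ 593.74 ,   -6.708,   -0.827,  353.329, 1819.   ])}
```

View pics/a7c.png

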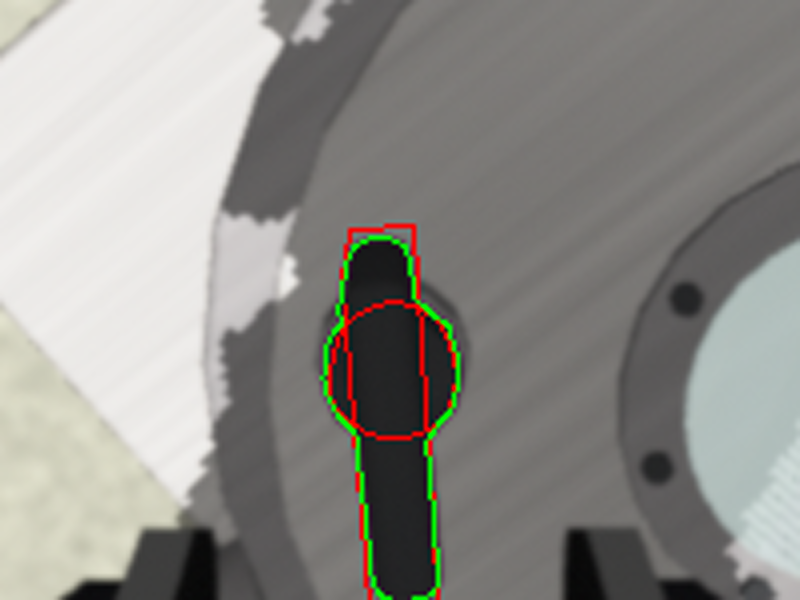

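>>> {"method": "arm_command", "body": {
  "targets": [
    [[-42,-27.3,0],[0,0,0.03],0.2],
    [[-84,-54.6,0],[0,0,0.065],0.2],
    [[-126,-81.8,0],[0,0,0.065],0.2],
    [[-126,-81.8,-10],[0,0,0.065],0.2]
  ]
}}

```text
time_s: 7.88
position: [463.5, -89.1, 160.1]
tool_rot: [3.14, 0.002, -0.825]
ft_force: [0.2, 0.8, 0.7]
opening: 34.0
```

```bash
python3 - <<'E'
from look import *
c,im=look("c0");vis=im.copy()
for thr in(50,70):
  o=findwings(c,im,{'C':(466.8,-87.8)},zc=134,thr=thr,vis=vis if thr==50 else None,ths=(-.82,),rad=26);print(o)
crop("c0c.png",vis,220,160,420,310,4)
E
```

```text
7.875 [463.493 -89.138 160.066] [ 3.14   0.002 -0.825] 33.96176399560869 [0.163 0.79  0.69 ] [-0.02  -0.031  0.008]
{'C': array([ 467.263,  -87.715,   -0.762,  403.184, 2192.   ])}
{'C': array([ 465.951,  -86.65 ,   -0.741,  440.624, 2528.   ])}
```

View pics/c0c.png

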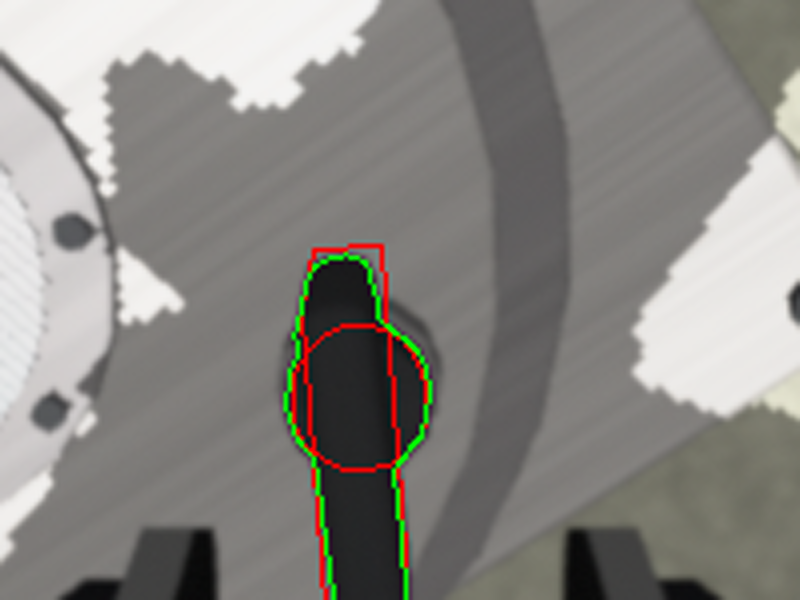

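>>> {"method": "arm_command", "body": {
  "targets": [
    [[0,0,-15],[0,0,0.065],0.2],
    [[0,0,-30],[0,0,0.065],0.2],
    [[0,0,-47],[0,0,0.065],0.2],
    [[0,0,-47],[0,0,0.065],0.2]
  ]
}}

```text
time_s: 8.43
position: [466.2, -87.5, 111.9]
tool_rot: [3.138, 0.003, -0.757]
ft_force: [0.1, -0.6, 0.8]
opening: 34.2
```

>>> {"method": "arm_command", "body": {
  "targets": [
    [[0,0,0],[0,0,0],1],
    [[0,0,0],[0,0,0],1],
    [[0,0,0],[0,0,0],1]
  ]
}}

```text
time_s: 8.8
position: [467.6, -87.6, 114.5]
tool_rot: [-3.14, -0.001, -0.757]
ft_force: [0.6, 0.5, 0.3]
opening: 7.0
```

```bash
python3 st.py
```

```text
8.8 [467.615 -87.592 114.536] [-3.14  -0.001 -0.757] [0.626 0.511 0.282] [ 0.249 -0.266  0.13 ] 7.025036440459466
```

>>> {"method": "arm_command", "body": {
  "targets": [
    [[0,0,-0.2],[0,0,-0.1],1],
    [[0,0,-0.8],[0,0,-0.2],1],
    [[0,0,-1.4],[0,0,-0.3],1],
    [[0,0,-2.0],[0,0,-0.4],1],
    [[0,0,-2.6],[0,0,-0.5],1]
  ]
}}

```text
time_s: 9.43
position: [467.9, -87.5, 112.0]
tool_rot: [-3.139, -0.001, -1.259]
ft_force: [0.5, 1.4, -0.5]
opening: 6.6
```

>>> {"method": "arm_command", "body": {
  "targets": [
    [[0,0,-0.5],[0,0,-0.085],1],
    [[0,0,-0.5],[0,0,-0.085],1]
  ]
}}

```text
time_s: 9.68
position: [467.9, -87.5, 111.5]
tool_rot: [-3.139, -0.0, -1.34]
ft_force: [1.2, 1.4, 0.4]
opening: 6.9
```

```bash
python3 st.py
```

```text
9.675 [467.862 -87.492 111.535] [-3.139 -0.    -1.34 ] [1.175 1.436 0.359] [ 0.639 -0.371  0.479] 6.883277882742344
```

>>> {"method": "arm_command", "body": {
  "targets": [
    [[0,0,0],[0,0,0],0.2],
    [[0,0,0],[0,0,0],0.2],
    [[0,0,40],[0,0,0],0.2],
    [[0,0,60],[0,0,0],0.2],
    [[0,0,60],[0,0,0],0.2]
  ]
}}

```text
time_s: 10.3
position: [467.5, -87.9, 172.2]
tool_rot: [-3.138, -0.0, -1.343]
ft_force: [-0.0, -0.0, -0.7]
opening: 34.3
```

```bash
python3 - <<'E'
from look import *
c,im=look("c1");vis=im.copy()
for thr in(50,60):
  o=findwings(c,im,{'C':(467.2,-87.7)},zc=131,thr=thr,vis=vis if thr==50 else None,ths=(-1.27,),rad=26);print(o)
crop("c1c.png",vis,220,160,420,310,4)
E
```

```text
10.3 [467.544 -87.906 172.246] [-3.138 -0.    -1.343] 34.32297023199131 [-0.011 -0.028 -0.672] [ 0.007 -0.006  0.005]
{'C': array([ 467.31 ,  -87.789,   -1.281,  365.302, 1818.   ])}
{'C': array([ 467.296,  -87.811,   -1.271,  334.776, 1881.   ])}
```

View pics/c1c.png

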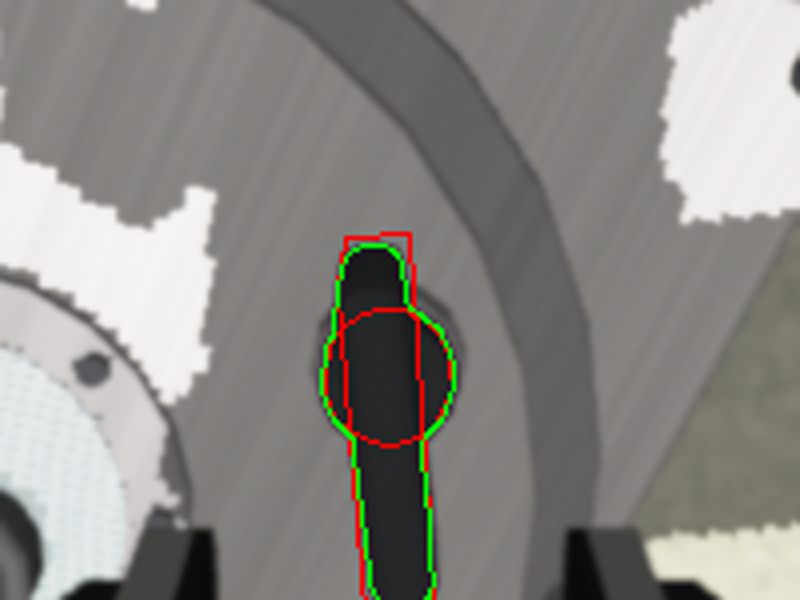

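>>> {"method": "arm_command", "body": {
  "targets": [
    [[20,-4,0],[0,0,0.18],0.2],
    [[40,-8,0],[0,0,0.36],0.2],
    [[60,-13,0],[0,0,0.54],0.2],
    [[80,-17,0],[0,0,0.72],0.2],
    [[103.9,-22.1,0],[0,0,0.9],0.2]
  ]
}}

```text
time_s: 10.98
position: [570.2, -110.1, 169.0]
tool_rot: [3.14, 0.004, -0.437]
ft_force: [0.3, 0.9, 0.8]
opening: 34.4
```

>>> {"method": "arm_command", "body": {
  "targets": [
    [[0,0,0],[0,0,0.18],0.2],
    [[0,0,0],[0,0,0.36],0.2],
    [[0,0,0],[0,0,0.54],0.2],
    [[0,0,0],[0,0,0.72],0.2],
    [[0,0,-5],[0,0,0.89],0.2]
  ]
}}

```text
time_s: 11.6
position: [569.9, -110.0, 164.2]
tool_rot: [-3.14, 0.002, 0.453]
ft_force: [-0.1, 0.6, 0.4]
opening: 34.0
```

```bash
python3 - <<'E'
from look import *
c,im=look("b0");vis=im.copy()
for thr in(50,60):
  o=findwings(c,im,{'B':(570.8,-109.9)},zc=134,thr=thr,vis=vis if thr==50 else None,ths=(.45,),rad=26);print(o)
crop("b0c.png",vis,220,160,420,310,4)
E
```

```text
11.6 [ 569.935 -109.985  164.218] [-3.14   0.002  0.453] 34.02568248326735 [-0.057  0.626  0.42 ] [0.011 0.025 0.021]
{'B': array([ 571.777, -109.541,    0.44 ,  414.361, 1981.   ])}
{'B': array([ 571.739, -109.375,    0.437,  397.329, 2035.   ])}
```

View pics/b0c.png

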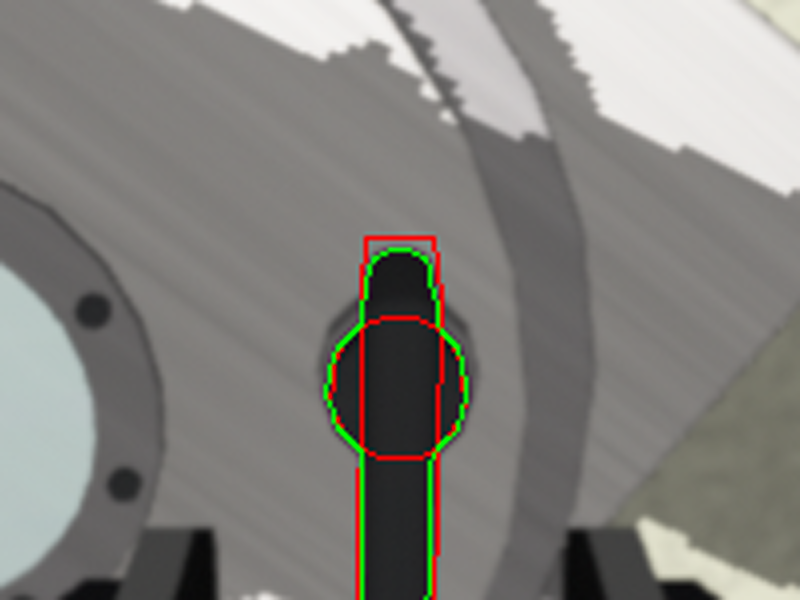

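>>> {"method": "arm_command", "body": {
  "targets": [
    [[0.5,0.2,-17],[0,0,-0.015],0.2],
    [[0.5,0.2,-34],[0,0,-0.015],0.2],
    [[0.5,0.2,-52],[0,0,-0.015],0.2],
    [[0.5,0.2,-52],[0,0,-0.015],0.2]
  ]
}}

```text
time_s: 12.15
position: [569.3, -109.8, 111.3]
tool_rot: [-3.139, 0.006, 0.43]
ft_force: [1.0, -0.5, 0.6]
opening: 34.3
```

>>> {"method": "arm_command", "body": {
  "targets": [
    [[0,0,0],[0,0,0],1],
    [[0,0,0],[0,0,0],1],
    [[0,0,0],[0,0,0],1]
  ]
}}

```text
time_s: 12.52
position: [571.8, -110.1, 114.7]
tool_rot: [3.141, -0.001, 0.432]
ft_force: [0.1, -2.0, 1.4]
opening: 7.0
```

```bash
python3 st.py
```

```text
12.525 [ 571.77  -110.058  114.664] [ 3.141 -0.001  0.432] [ 0.12  -2.021  1.425] [-0.623 -0.162 -0.006] 6.973158491848514
```

Neutral grip on the third bolt (0.432). Turn to bolt angle −0.092, i.e. tool −0.18.

>>> {"method": "arm_command", "body": {
  "targets": [
    [[0,0,0],[0,0,-0.1],1],
    [[0,0,-0.6],[0,0,-0.2],1],
    [[0,0,-1.2],[0,0,-0.3],1],
    [[0,0,-1.8],[0,0,-0.4],1],
    [[0,0,-2.4],[0,0,-0.5],1]
  ]
}}

```text
time_s: 13.15
position: [571.8, -110.1, 112.3]
tool_rot: [3.141, -0.002, -0.069]
ft_force: [0.7, -2.6, 1.1]
opening: 6.6
```

>>> {"method": "arm_command", "body": {
  "targets": [
    [[0,0,-0.7],[0,0,-0.11],1],
    [[0,0,-0.7],[0,0,-0.11],1]
  ]
}}

```text
time_s: 13.4
position: [571.9, -110.1, 111.6]
tool_rot: [3.141, -0.002, -0.175]
ft_force: [0.0, -1.8, 2.2]
opening: 6.5
```

```bash
python3 st.py
```

```text
13.4 [ 571.871 -110.092  111.648] [ 3.141 -0.002 -0.175] [ 0.013 -1.824  2.192] [-0.837 -0.141  0.439] 6.485385541380914
```

>>> {"method": "arm_command", "body": {
  "targets": [
    [[0,0,0],[0,0,0],0.2],
    [[0,0,0],[0,0,0],0.2],
    [[0,0,40],[0,0,0],0.2],
    [[0,0,60],[0,0,0],0.2],
    [[0,0,60],[0,0,0],0.2]
  ]
}}

```text
time_s: 14.02
position: [572.2, -109.4, 172.3]
tool_rot: [-3.14, -0.004, -0.178]
ft_force: [-0.1, 1.2, -0.5]
opening: 34.2
```

```bash
python3 - <<'E'
from look import *
c,im=look("b1");vis=im.copy()
for thr in(50,60):
  o=findwings(c,im,{'B':(571.2,-109.8)},zc=131,thr=thr,vis=vis if thr==50 else None,ths=(-.1,),rad=26);print(o)
crop("b1c.png",vis,220,160,420,310,4)
E
```

```text
14.025 [ 572.188 -109.379  172.333] [-3.14  -0.004 -0.178] 34.214055292556196 [-0.087  1.164 -0.487] [-0.055  0.012 -0.007]
{'B': array([ 571.784, -110.053,   -0.102,  378.161, 1774.   ])}
{'B': array([ 571.639, -110.054,   -0.101,  332.455, 1846.   ])}
```

View pics/b1c.png

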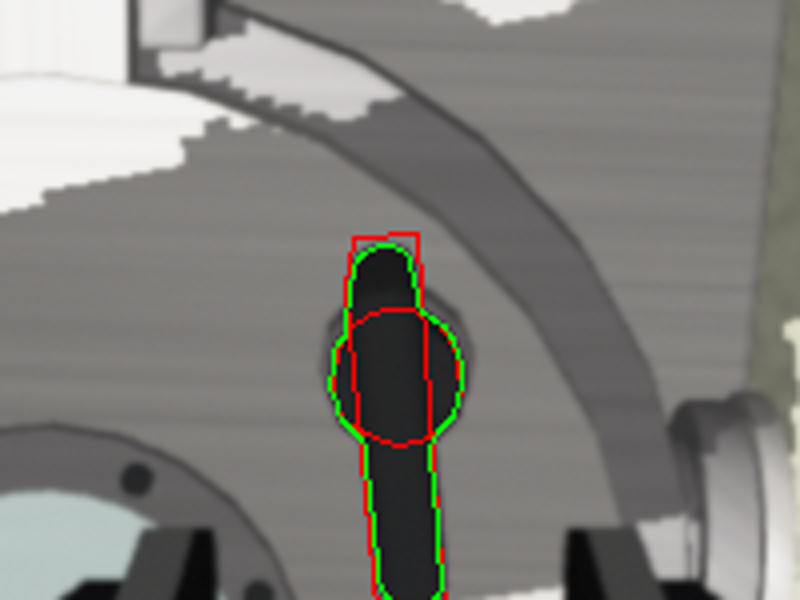

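>>> {"method": "arm_command", "body": {
  "targets": [
    [[-20,32,0],[0,0,-0.17],0.2],
    [[-41,64,0],[0,0,-0.34],0.2],
    [[-62,96,0],[0,0,-0.51],0.2],
    [[-81.9,125.8,0],[0,0,-0.66],0.2],
    [[-81.9,125.8,-5],[0,0,-0.66],0.2]
  ]
}}

```text
time_s: 14.7
position: [487.6, 17.3, 164.8]
tool_rot: [3.14, 0.001, -0.835]
ft_force: [-0.1, -0.5, 0.3]
opening: 34.1
```

```bash
python3 - <<'E'
from look import *
c,im=look("d0");vis=im.copy()
for thr in(50,60):
  o=findwings(c,im,{'D':(489.4,16.05)},zc=134,thr=thr,vis=vis if thr==50 else None,ths=(-.84,),rad=26);print(o)
crop("d0c.png",vis,220,160,420,310,4)
E
```

```text
14.7 [487.606  17.337 164.768] [ 3.14   0.001 -0.835] 34.10450448619637 [-0.067 -0.497  0.285] [-0.049 -0.017 -0.001]
{'D': array([ 490.143,   15.572,   -0.849,  408.576, 1986.   ])}
{'D': array([ 490.198,   15.595,   -0.839,  367.063, 2048.   ])}
```

View pics/d0c.png

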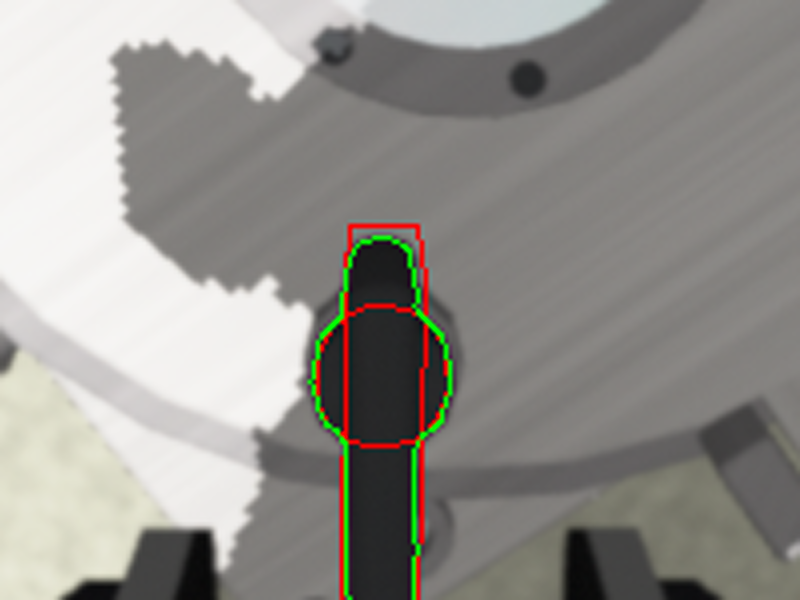

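Aligned (≈−0.838), descend and grip.

>>> {"method": "arm_command", "body": {
  "targets": [
    [[0.4,-0.3,-17],[0,0,0],0.2],
    [[0.4,-0.3,-34],[0,0,0],0.2],
    [[0.4,-0.3,-52],[0,0,0],0.2],
    [[0.4,-0.3,-52],[0,0,0],0.2]
  ]
}}

```text
time_s: 15.25
position: [488.6, 14.7, 111.7]
tool_rot: [3.137, 0.002, -0.839]
ft_force: [0.9, -0.0, 0.2]
opening: 33.8
```

>>> {"method": "arm_command", "body": {
  "targets": [
    [[0,0,0],[0,0,0],1],
    [[0,0,0],[0,0,0],1],
    [[0,0,0],[0,0,0],1]
  ]
}}

```text
time_s: 15.62
position: [490.4, 15.7, 114.5]
tool_rot: [-3.14, -0.001, -0.838]
ft_force: [0.8, -0.9, -0.1]
opening: 6.6
```

```bash
python3 st.py
```

```text
15.625 [490.445  15.746 114.496] [-3.14  -0.001 -0.838] [ 0.829 -0.926 -0.078] [-0.398 -0.285 -0.047] 6.619681606672215
```

>>> {"method": "arm_command", "body": {
  "targets": [
    [[0,0,0],[0,0,-0.1],1],
    [[0,0,-0.6],[0,0,-0.2],1],
    [[0,0,-1.2],[0,0,-0.3],1],
    [[0,0,-1.8],[0,0,-0.4],1],
    [[0,0,-2.4],[0,0,-0.5],1]
  ]
}}

```text
time_s: 16.25
position: [490.4, 15.7, 112.3]
tool_rot: [-3.14, -0.001, -1.339]
ft_force: [1.0, 0.3, 1.5]
opening: 6.4
```

>>> {"method": "arm_command", "body": {
  "targets": [
    [[0,0,-0.7],[0,0,-0.12],1],
    [[0,0,-0.7],[0,0,-0.12],1]
  ]
}}

```text
time_s: 16.5
position: [490.4, 15.8, 111.6]
tool_rot: [-3.14, -0.0, -1.455]
ft_force: [0.7, -0.8, 3.8]
opening: 6.8
```

```bash
python3 st.py
```

```text
16.5 [490.385  15.779 111.556] [-3.14  -0.    -1.455] [ 0.741 -0.752  3.828] [-0.422 -0.021  0.391] 6.833719559912702
```

>>> {"method": "arm_command", "body": {
  "targets": [
    [[0,0,0],[0,0,0],0.2],
    [[0,0,0],[0,0,0],0.2],
    [[0,0,40],[0,0,0],0.2],
    [[0,0,60],[0,0,0],0.2],
    [[0,0,60],[0,0,0],0.2]
  ]
}}

```text
time_s: 17.12
position: [490.5, 16.2, 171.9]
tool_rot: [-3.138, 0.001, -1.458]
ft_force: [0.6, 0.1, -0.6]
opening: 34.1
```

```bash
python3 - <<'E'
from look import *
c,im=look("d1");vis=im.copy()
for thr in(50,60):
  o=findwings(c,im,{'D':(490.2,15.7)},zc=131,thr=thr,vis=vis if thr==50 else None,ths=(-1.37,),rad=26);print(o)
crop("d1c.png",vis,220,160,420,310,4)
E
```

```text
17.125 [490.55   16.165 171.938] [-3.138  0.001 -1.458] 34.141787064312055 [ 0.573  0.055 -0.561] [-0.036 -0.022 -0.039]
{'D': array([ 489.676,   15.405,   -1.395,  399.216, 1770.   ])}
{'D': array([ 489.714,   15.203,   -1.395,  375.125, 1824.   ])}
```

View pics/d1c.png

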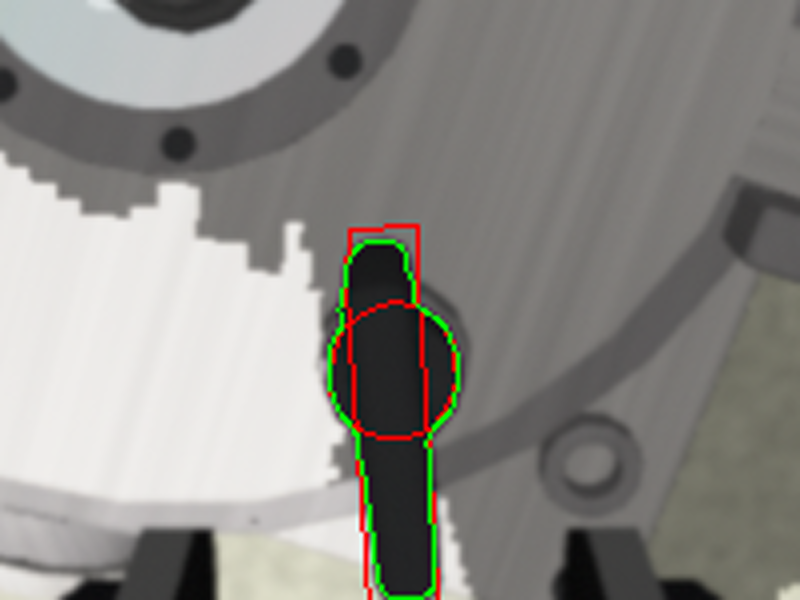

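>>> {"method": "arm_command", "body": {
  "targets": [
    [[30,-6,0],[0,0,0.17],0.2],
    [[60,-12,0],[0,0,0.34],0.2],
    [[103.3,-21.9,0],[0,0,0.51],0.2],
    [[103.3,-21.9,0],[0,0,0.65],0.2],
    [[103.3,-21.9,-15],[0,0,0.65],0.2]
  ]
}}

```text
time_s: 17.8
position: [593.1, -6.2, 154.1]
tool_rot: [3.141, 0.001, -0.81]
ft_force: [-0.0, 0.2, -0.7]
opening: 34.2
```

```bash
python3 - <<'E'
from look import *
c,im=look("a8");vis=im.copy()
for thr in(50,60):
  o=findwings(c,im,{'A':(593.1,-6.1)},zc=131,thr=thr,vis=vis if thr==50 else None,ths=(-.81,),rad=26);print(o)
crop("a8c.png",vis,220,160,420,310,4)
E
```

```text
17.8 [593.094  -6.21  154.061] [ 3.141  0.001 -0.81 ] 34.24778770946789 [-0.003  0.234 -0.718] [ 0.019  0.028 -0.061]
{'A': array([ 593.782,   -6.632,   -0.805,  438.541, 2135.   ])}
{'A': array([ 593.749,   -6.633,   -0.787,  396.22 , 2222.   ])}
```

View pics/a8c.png

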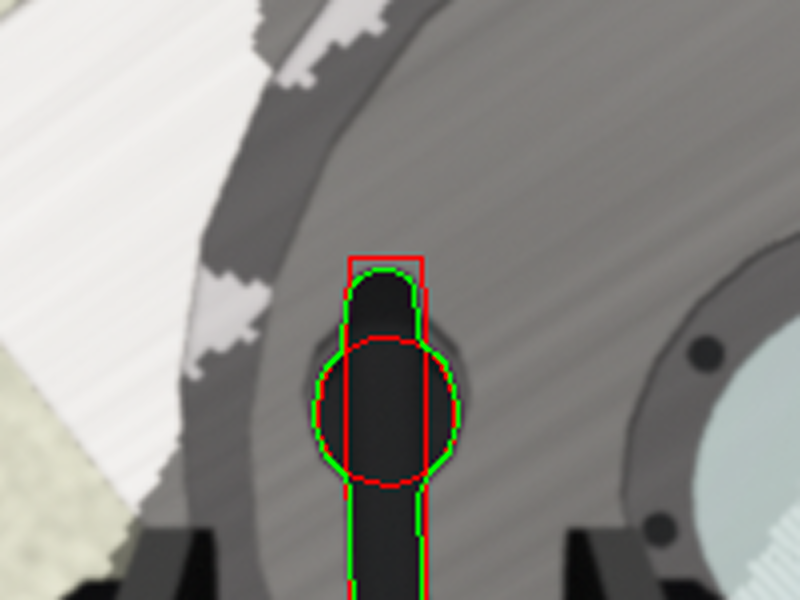

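>>> {"method": "arm_command", "body": {
  "targets": [
    [[0,0,-15],[0,0,0],0.2],
    [[0,0,-30],[0,0,0],0.2],
    [[0,0,-45],[0,0,0],0.2],
    [[0,0,-45],[0,0,0],0.2]
  ]
}}

```text
time_s: 18.35
position: [591.9, -6.3, 109.0]
tool_rot: [3.139, 0.002, -0.808]
ft_force: [-0.5, -0.0, 0.5]
opening: 34.2
```

>>> {"method": "arm_command", "body": {
  "targets": [
    [[0,0,0],[0,0,0],1],
    [[0,0,0],[0,0,0],1],
    [[0,0,0],[0,0,0],1]
  ]
}}

```text
time_s: 18.73
position: [593.6, -6.0, 111.6]
tool_rot: [-3.14, -0.001, -0.807]
ft_force: [-1.0, 1.3, 2.1]
opening: 6.7
```

```bash
python3 st.py
```

```text
18.725 [593.618  -6.022 111.567] [-3.14  -0.001 -0.807] [-1.031  1.349  2.051] [0.071 0.002 0.067] 6.661017439255225
```

>>> {"method": "arm_command", "body": {
  "targets": [
    [[0,0,0],[0,0,-0.08],1],
    [[0,0,-0.4],[0,0,-0.16],1],
    [[0,0,-0.8],[0,0,-0.23],1],
    [[0,0,-0.8],[0,0,-0.23],1]
  ]
}}

```text
time_s: 19.23
position: [593.7, -5.9, 110.7]
tool_rot: [-3.14, -0.001, -1.036]
ft_force: [0.9, -0.5, 2.6]
opening: 6.4
```

```bash
python3 st.py
```

```text
19.225 [593.749  -5.94  110.721] [-3.14  -0.001 -1.036] [ 0.943 -0.5    2.569] [ 0.139 -0.002  0.415] 6.407837979934555
```

>>> {"method": "arm_command", "body": {
  "targets": [
    [[0,0,-0.3],[0,0,-0.06],1],
    [[0,0,-0.7],[0,0,-0.12],1],
    [[0,0,-0.7],[0,0,-0.12],1]
  ]
}}

```text
time_s: 19.6
position: [593.8, -5.9, 110.1]
tool_rot: [-3.14, -0.001, -1.155]
ft_force: [0.9, 0.6, 4.4]
opening: 6.7
```

```bash
python3 st.py
```

```text
19.6 [593.846  -5.914 110.1  ] [-3.14  -0.001 -1.155] [0.886 0.621 4.447] [0.271 0.016 0.409] 6.703141186831252
```

>>> {"method": "arm_command", "body": {
  "targets": [
    [[0,0,-0.3],[0,0,-0.05],1],
    [[0,0,-0.6],[0,0,-0.1],1],
    [[0,0,-0.6],[0,0,-0.1],1]
  ]
}}

```text
time_s: 19.98
position: [594.0, -5.9, 109.8]
tool_rot: [-3.139, -0.001, -1.255]
ft_force: [-1.0, 2.2, 5.3]
opening: 6.7
```

```bash
python3 st.py
```

```text
19.975 [593.955  -5.88  109.843] [-3.139 -0.001 -1.255] [-0.991  2.167  5.308] [0.321 0.138 0.526] 6.72474147882454
```

>>> {"method": "arm_command", "body": {
  "targets": [
    [[0,0,-0.1],[0,0,-0.035],1],
    [[0,0,-0.1],[0,0,-0.035],1]
  ]
}}

```text
time_s: 20.23
position: [594.0, -5.9, 109.8]
tool_rot: [-3.139, -0.001, -1.289]
ft_force: [-0.4, 0.7, 5.2]
opening: 6.8
```

```bash
python3 st.py
```

```text
20.225 [593.951  -5.873 109.789] [-3.139 -0.001 -1.289] [-0.449  0.698  5.216] [0.378 0.156 0.532] 6.815631425853936
```

>>> {"method": "arm_command", "body": {
  "targets": [
    [[0,0,0],[0,0,0],1]
  ]
}}

```text
time_s: 20.35
position: [594.0, -5.9, 109.8]
tool_rot: [-3.139, -0.001, -1.289]
ft_force: [-0.9, 1.2, 6.0]
opening: 6.6
```

```bash
python3 st.py
```

```text
20.35 [593.964  -5.862 109.775] [-3.139 -0.001 -1.289] [-0.852  1.187  5.967] [0.394 0.123 0.579] 6.552731470587438
```

>>> {"method": "arm_command", "body": {
  "targets": [
    [[0,0,0],[0,0,0],0.2],
    [[0,0,0],[0,0,0],0.2],
    [[0,0,40],[0,0,0],0.2],
    [[0,0,60],[0,0,0],0.2]
  ]
}}

```text
time_s: 20.85
position: [593.5, -6.3, 169.8]
tool_rot: [-3.14, -0.0, -1.293]
ft_force: [0.3, -0.1, 0.4]
opening: 33.9
```

```bash
python3 - <<'E'
from look import *
c,im=look("a9")
for thr in(50,60):
  o=findwings(c,im,{'A':(593.1,-6.1)},zc=129,thr=thr,ths=(-1.17,),rad=26);print(o)
E
```

```text
20.85 [593.498  -6.285 169.795] [-3.14  -0.    -1.293] 33.88093991941932 [ 0.312 -0.065  0.369] [ 0.041 -0.022  0.032]
{'A': array([ 593.373,   -6.508,   -1.193,  357.631, 1876.   ])}
{'A': array([ 593.369,   -6.747,   -1.19 ,  324.263, 1949.   ])}
```

>>> {"method": "arm_command", "body": {
  "targets": [
    [[-42,-27.3,0],[0,0,0.035],0.2],
    [[-84,-54.6,0],[0,0,0.035],0.2],
    [[-125.8,-81.7,0],[0,0,0.035],0.2],
    [[-125.8,-81.7,-5],[0,0,0.035],0.2],
    [[-125.8,-81.7,-15],[0,0,0.035],0.2]
  ]
}}

```text
time_s: 21.52
position: [467.8, -87.8, 153.2]
tool_rot: [-3.14, -0.0, -1.258]
ft_force: [0.2, 0.1, 0.4]
opening: 33.7
```

```bash
python3 - <<'E'
from look import *
c,im=look("c8");vis=im.copy()
for thr in(50,60):
  o=findwings(c,im,{'C':(467.3,-87.7)},zc=131,thr=thr,vis=vis if thr==50 else None,ths=(-1.26,),rad=26);print(o)
crop("c8c.png",vis,220,160,420,310,4)
E
```

```text
21.525 [467.835 -87.828 153.188] [-3.14  -0.    -1.258] 33.68184540311877 [0.157 0.136 0.382] [ 0.039  0.018 -0.058]
{'C': array([ 467.557,  -88.065,   -1.24 ,  452.741, 2133.   ])}
{'C': array([ 467.454,  -87.83 ,   -1.238,  400.333, 2222.   ])}
```

View pics/c8c.png

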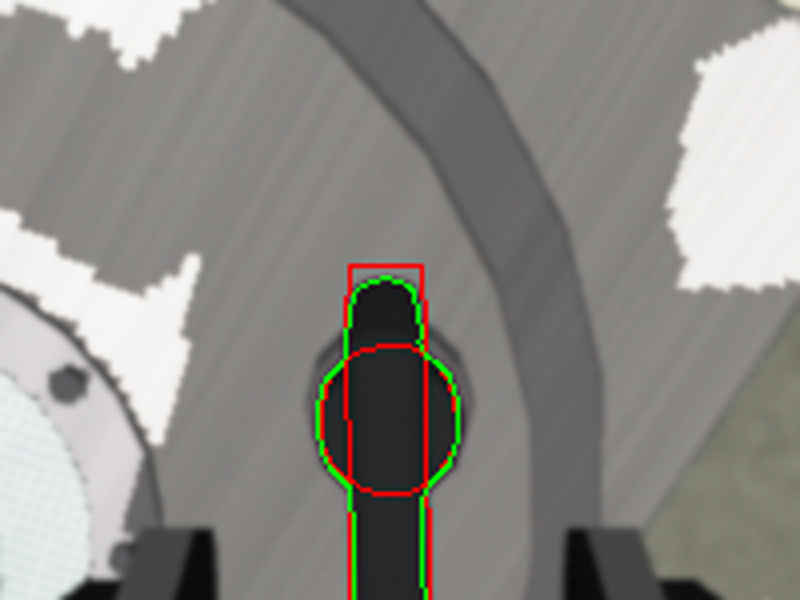

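Yaw +0.01, commanded z 153.8 → 111.

>>> {"method": "arm_command", "body": {
  "targets": [
    [[0,0,-15],[0,0,0.01],0.2],
    [[0,0,-30],[0,0,0.01],0.2],
    [[0,0,-43],[0,0,0.01],0.2],
    [[0,0,-43],[0,0,0.01],0.2]
  ]
}}

```text
time_s: 22.08
position: [466.9, -87.6, 109.0]
tool_rot: [3.138, 0.001, -1.247]
ft_force: [0.3, 0.3, 0.3]
opening: 34.2
```

>>> {"method": "arm_command", "body": {
  "targets": [
    [[0,0,0],[0,0,0],1],
    [[0,0,0],[0,0,0],1],
    [[0,0,0],[0,0,0],1]
  ]
}}

```text
time_s: 22.45
position: [468.0, -87.7, 111.2]
tool_rot: [-3.14, -0.0, -1.247]
ft_force: [0.9, 0.8, 0.3]
opening: 6.6
```

```bash
python3 st.py
```

```text
22.45 [467.979 -87.688 111.173] [-3.14  -0.    -1.247] [0.886 0.822 0.303] [ 0.203 -0.202  0.067] 6.636501687973371
```

>>> {"method": "arm_command", "body": {
  "targets": [
    [[0,0,0],[0,0,-0.08],1],
    [[0,0,-0.4],[0,0,-0.16],1],
    [[0,0,-0.8],[0,0,-0.22],1],
    [[0,0,-0.8],[0,0,-0.22],1]
  ]
}}

```text
time_s: 22.95
position: [468.0, -87.7, 110.5]
tool_rot: [-3.14, -0.0, -1.465]
ft_force: [0.2, 1.8, 4.2]
opening: 6.9
```

```bash
python3 st.py
```

```text
22.95 [468.036 -87.703 110.517] [-3.14  -0.    -1.465] [0.189 1.838 4.17 ] [ 0.342 -0.042  0.407] 6.938154809792535
```

>>> {"method": "arm_command", "body": {
  "targets": [
    [[0,0,-0.3],[0,0,-0.05],1],
    [[0,0,-0.6],[0,0,-0.1],1],
    [[0,0,-0.6],[0,0,-0.1],1]
  ]
}}

```text
time_s: 23.32
position: [468.0, -87.7, 109.9]
tool_rot: [-3.14, -0.0, -1.565]
ft_force: [0.4, 1.7, 5.0]
opening: 6.9
```

```bash
python3 st.py
```

```text
23.325 [468.044 -87.702 109.929] [-3.14  -0.    -1.565] [0.381 1.672 5.043] [0.452 0.086 0.432] 6.870056369283969
```

>>> {"method": "arm_command", "body": {
  "targets": [
    [[0,0,-0.3],[0,0,-0.05],1],
    [[0,0,-0.5],[0,0,-0.08],1],
    [[0,0,-0.5],[0,0,-0.08],1]
  ]
}}

```text
time_s: 23.7
position: [468.1, -87.7, 109.5]
tool_rot: [-3.14, 0.0, -1.645]
ft_force: [-0.2, 1.7, 6.7]
opening: 6.8
```

```bash
python3 st.py
```

```text
23.7 [468.071 -87.73  109.477] [-3.14   0.    -1.645] [-0.214  1.67   6.737] [0.543 0.187 0.459] 6.7959121874627595
```

>>> {"method": "arm_command", "body": {
  "targets": [
    [[0,0,-0.2],[0,0,-0.06],1],
    [[0,0,-0.2],[0,0,-0.06],1]
  ]
}}

```text
time_s: 23.95
position: [468.1, -87.7, 109.2]
tool_rot: [-3.14, 0.0, -1.705]
ft_force: [-0.6, 1.7, 5.5]
opening: 6.7
```

```bash
python3 st.py
```

```text
23.95 [468.08  -87.728 109.177] [-3.14   0.    -1.705] [-0.641  1.689  5.489] [0.537 0.064 0.424] 6.712366721418942
```

>>> {"method": "arm_command", "body": {
  "targets": [
    [[0,0,0],[0,0,0],1]
  ]
}}

```text
time_s: 24.08
position: [468.1, -87.7, 109.2]
tool_rot: [-3.14, 0.0, -1.705]
ft_force: [-0.9, 3.2, 5.0]
opening: 6.9
```

```bash
python3 st.py
```

```text
24.075 [468.062 -87.715 109.165] [-3.14   0.    -1.705] [-0.863  3.18   5.004] [0.468 0.035 0.454] 6.870982772507409
```

>>> {"method": "arm_command", "body": {
  "targets": [
    [[0,0,-0.2],[0,0,-0.04],1],
    [[0,0,-0.5],[0,0,-0.08],1],
    [[0,0,-0.5],[0,0,-0.08],1]
  ]
}}

```text
time_s: 24.45
position: [468.1, -87.7, 108.9]
tool_rot: [-3.14, 0.0, -1.785]
ft_force: [-0.9, 2.0, 6.8]
opening: 7.1
```

```bash
python3 st.py
```

```text
24.45 [468.095 -87.733 108.853] [-3.14   0.    -1.785] [-0.943  2.018  6.77 ] [0.579 0.168 0.492] 7.110372690281702
```

>>> {"method": "arm_command", "body": {
  "targets": [
    [[0,0,0],[0,0,0],1]
  ]
}}

```text
time_s: 24.58
position: [468.1, -87.7, 108.9]
tool_rot: [-3.14, 0.0, -1.785]
ft_force: [-0.2, 2.2, 6.3]
opening: 6.9
```

```bash
python3 st.py
```

```text
24.575 [468.088 -87.733 108.857] [-3.14   0.    -1.785] [-0.236  2.243  6.256] [0.517 0.223 0.476] 6.886457076206671
```

>>> {"method": "arm_command", "body": {
  "targets": [
    [[0,0,-0.2],[0,0,-0.05],1],
    [[0,0,-0.2],[0,0,-0.05],1]
  ]
}}

```text
time_s: 24.82
position: [468.1, -87.8, 108.8]
tool_rot: [-3.14, 0.0, -1.835]
ft_force: [-0.3, 1.3, 7.3]
opening: 6.9
```

```bash
python3 st.py
```

```text
24.825 [468.136 -87.752 108.774] [-3.14   0.    -1.835] [-0.307  1.279  7.319] [0.564 0.234 0.542] 6.925932144986347
```

>>> {"method": "arm_command", "body": {
  "targets": [
    [[0,0,0],[0,0,0],1]
  ]
}}

```text
time_s: 24.95
position: [468.1, -87.7, 108.8]
tool_rot: [-3.14, 0.0, -1.835]
ft_force: [-0.9, 2.5, 6.8]
opening: 6.9
```

```bash
python3 st.py
```

```text
24.95 [468.14  -87.733 108.773] [-3.14   0.    -1.835] [-0.901  2.521  6.772] [0.545 0.252 0.555] 6.923603423641081
```

>>> {"method": "arm_command", "body": {
  "targets": [
    [[0,0,0],[0,0,0],0.2],
    [[0,0,0],[0,0,0],0.2],
    [[0,0,40],[0,0,0],0.2],
    [[0,0,60],[0,0,0.17],0.2],
    [[30,-6,60],[0,0,0.35],0.2]
  ]
}}

```text
time_s: 25.58
position: [497.0, -93.8, 169.5]
tool_rot: [-3.139, 0.0, -1.482]
ft_force: [0.2, 0.9, 0.1]
opening: 34.1
```

>>> {"method": "arm_command", "body": {
  "targets": [
    [[30,-6,0],[0,0,0.18],0.2],
    [[60,-12,0],[0,0,0.36],0.2],
    [[74.1,-16,0],[0,0,0.54],0.2],
    [[74.1,-16,0],[0,0,0.72],0.2],
    [[74.1,-16,0],[0,0,0.9],0.2]
  ]
}}

```text
time_s: 26.2
position: [570.9, -110.0, 166.5]
tool_rot: [3.14, 0.002, -0.583]
ft_force: [-0.6, 0.6, -0.8]
opening: 34.4
```

>>> {"method": "arm_command", "body": {
  "targets": [
    [[0,0,0],[0,0,0.18],0.2],
    [[0,0,-5],[0,0,0.36],0.2],
    [[0,0,-14],[0,0,0.48],0.2],
    [[0,0,-14],[0,0,0.48],0.2]
  ]
}}

```text
time_s: 26.7
position: [570.3, -109.9, 152.3]
tool_rot: [3.141, 0.003, -0.11]
ft_force: [-0.2, 0.4, 0.4]
opening: 34.0
```

```bash
python3 - <<'E'
from look import *
c,im=look("b8");vis=im.copy()
for thr in(50,60):
  o=findwings(c,im,{'B':(571.5,-110)},zc=131,thr=thr,vis=vis if thr==50 else None,ths=(-.1,),rad=26);print(o)
crop("b8c.png",vis,220,160,420,310,4)
E
```

```text
26.7 [ 570.306 -109.934  152.329] [ 3.141  0.003 -0.11 ] 33.995036266005776 [-0.197  0.383  0.37 ] [-0.029  0.023 -0.023]
{'B': array([ 571.852, -110.009,   -0.078,  470.071, 2149.   ])}
{'B': array([ 571.754, -109.993,   -0.086,  430.   , 2223.   ])}
```

View pics/b8c.png

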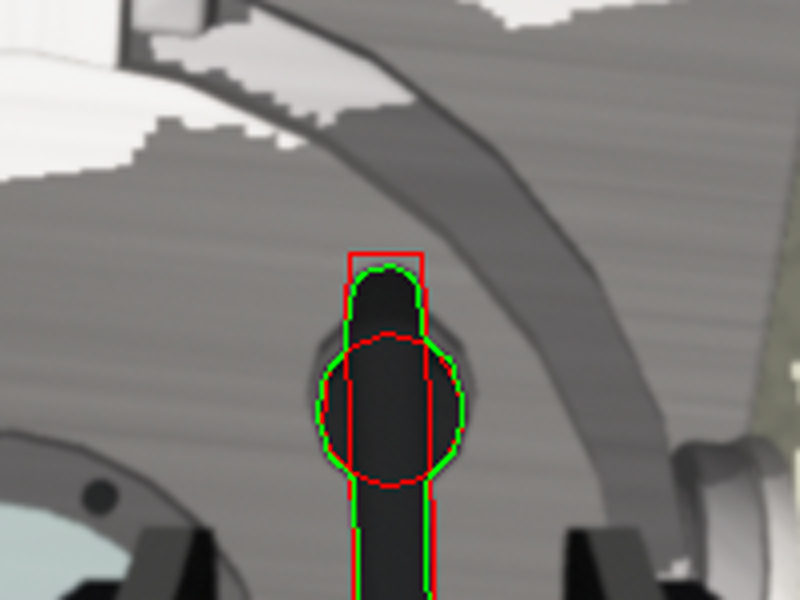

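Command z is 154 → 111; yaw +0.015.

>>> {"method": "arm_command", "body": {
  "targets": [
    [[0,0,-15],[0,0,0.015],0.2],
    [[0,0,-30],[0,0,0.015],0.2],
    [[0,0,-43],[0,0,0.015],0.2],
    [[0,0,-43],[0,0,0.015],0.2]
  ]
}}

```text
time_s: 27.25
position: [570.3, -109.9, 108.9]
tool_rot: [3.141, 0.003, -0.093]
ft_force: [-0.2, 0.4, -0.4]
opening: 34.4
```

>>> {"method": "arm_command", "body": {
  "targets": [
    [[0,0,0],[0,0,0],1],
    [[0,0,0],[0,0,0],1],
    [[0,0,0],[0,0,0],1]
  ]
}}

```text
time_s: 27.62
position: [571.8, -110.1, 111.5]
tool_rot: [3.141, -0.001, -0.093]
ft_force: [0.2, -1.9, 1.5]
opening: 6.6
```

```bash
python3 st.py
```

```text
27.625 [ 571.81  -110.119  111.454] [ 3.141 -0.001 -0.093] [ 0.171 -1.859  1.477] [-0.512 -0.033  0.081] 6.568641272898851
```

>>> {"method": "arm_command", "body": {
  "targets": [
    [[0,0,0],[0,0,-0.08],1],
    [[0,0,-0.4],[0,0,-0.16],1],
    [[0,0,-0.8],[0,0,-0.22],1],
    [[0,0,-0.8],[0,0,-0.22],1]
  ]
}}

```text
time_s: 28.12
position: [571.8, -110.1, 110.6]
tool_rot: [3.141, -0.001, -0.311]
ft_force: [0.6, -1.4, 1.9]
opening: 6.4
```

```bash
python3 st.py
```

```text
28.125 [ 571.789 -110.089  110.583] [ 3.141 -0.001 -0.311] [ 0.588 -1.379  1.871] [-0.6    0.054  0.384] 6.446094928129257
```

>>> {"method": "arm_command", "body": {
  "targets": [
    [[0,0,-0.3],[0,0,-0.05],1],
    [[0,0,-0.6],[0,0,-0.1],1],
    [[0,0,-0.6],[0,0,-0.1],1]
  ]
}}

```text
time_s: 28.5
position: [571.9, -110.1, 110.4]
tool_rot: [3.141, -0.002, -0.41]
ft_force: [-1.4, -2.8, 5.0]
opening: 6.5
```

```bash
python3 st.py
```

```text
28.5 [ 571.868 -110.12   110.379] [ 3.141 -0.002 -0.41 ] [-1.408 -2.844  5.034] [-0.589  0.283  0.468] 6.465825733123488
```

>>> {"method": "arm_command", "body": {
  "targets": [
    [[0,0,-0.2],[0,0,-0.05],1],
    [[0,0,-0.2],[0,0,-0.05],1]
  ]
}}

```text
time_s: 28.75
position: [571.9, -110.1, 110.3]
tool_rot: [3.141, -0.002, -0.46]
ft_force: [-1.4, -1.5, 6.9]
opening: 6.6
```

```bash
python3 st.py
```

```text
28.75 [ 571.893 -110.085  110.295] [ 3.141 -0.002 -0.46 ] [-1.41  -1.451  6.932] [-0.536  0.381  0.555] 6.555662370577419
```

>>> {"method": "arm_command", "body": {
  "targets": [
    [[0,0,0],[0,0,0],1]
  ]
}}

```text
time_s: 28.88
position: [571.9, -110.1, 110.3]
tool_rot: [3.142, -0.002, -0.46]
ft_force: [-0.2, -1.8, 6.2]
opening: 6.7
```

```bash
python3 st.py
```

```text
28.875 [ 571.872 -110.105  110.274] [ 3.142 -0.002 -0.46 ] [-0.244 -1.802  6.214] [-0.527  0.392  0.52 ] 6.745203572197267
```

>>> {"method": "arm_command", "body": {
  "targets": [
    [[0,0,-0.1],[0,0,-0.015],1],
    [[0,0,-0.1],[0,0,-0.015],1]
  ]
}}

```text
time_s: 29.12
position: [571.9, -110.1, 110.3]
tool_rot: [3.141, -0.002, -0.475]
ft_force: [-1.2, -2.3, 6.4]
opening: 6.6
```

```bash
python3 st.py
```

```text
29.125 [ 571.885 -110.111  110.266] [ 3.141 -0.002 -0.475] [-1.169 -2.324  6.398] [-0.519  0.42   0.538] 6.616221277619694
```

>>> {"method": "arm_command", "body": {
  "targets": [
    [[0,0,0],[0,0,0],0.2],
    [[0,0,0],[0,0,0],0.2],
    [[0,0,40],[0,0,0],0.2],
    [[0,0,60],[0,0,-0.1],0.2]
  ]
}}

```text
time_s: 29.62
position: [572.0, -109.6, 170.3]
tool_rot: [-3.14, -0.001, -0.58]
ft_force: [0.6, 0.2, 0.1]
opening: 34.2
```

>>> {"method": "arm_command", "body": {
  "targets": [
    [[-20,31,0],[0,0,-0.17],0.2],
    [[-41,63,0],[0,0,-0.34],0.2],
    [[-62,95,0],[0,0,-0.51],0.2],
    [[-81.5,125.5,0],[0,0,-0.68],0.2],
    [[-81.5,125.5,-15],[0,0,-0.8],0.2]
  ]
}}

```text
time_s: 30.25
position: [489.3, 17.6, 154.7]
tool_rot: [-3.139, 0.001, -1.379]
ft_force: [0.9, 0.3, -0.9]
opening: 33.9
```

>>> {"method": "arm_command", "body": {
  "targets": [
    [[0,0,0],[0,0,0],0.2]
  ]
}}

```text
time_s: 30.38
position: [488.7, 16.0, 152.9]
tool_rot: [3.139, 0.0, -1.376]
ft_force: [-0.9, -0.1, -0.2]
opening: 34.2
```

```bash
python3 - <<'E'
from look import *
c,im=look("d8");vis=im.copy()
for thr in(50,60):
  o=findwings(c,im,{'D':(490.,15.7)},zc=131,thr=thr,vis=vis if thr==50 else None,ths=(-1.38,),rad=26);print(o)
crop("d8c.png",vis,220,160,420,310,4)
E
```

```text
30.375 [488.721  15.992 152.928] [ 3.139  0.    -1.376] 34.16126449788327 [-0.862 -0.112 -0.164] [-0.06  -0.032 -0.043]
{'D': array([ 489.788,   15.266,   -1.349,  482.267, 2111.   ])}
{'D': array([ 489.674,   15.257,   -1.35 ,  431.945, 2199.   ])}
```

View pics/d8c.png

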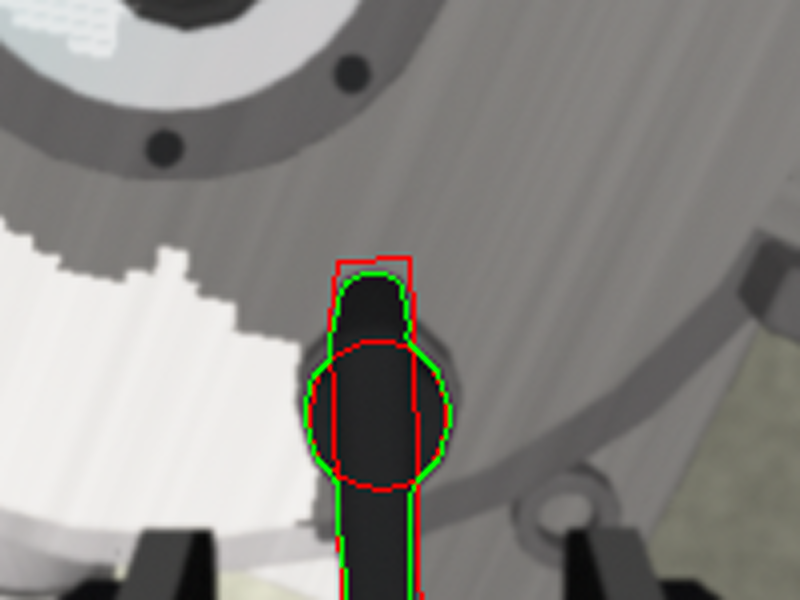

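Yaw ≈ −1.36; +0.015.

>>> {"method": "arm_command", "body": {
  "targets": [
    [[0,0,-15],[0,0,0.015],0.2],
    [[0,0,-30],[0,0,0.015],0.2],
    [[0,0,-43],[0,0,0.015],0.2],
    [[0,0,-43],[0,0,0.015],0.2]
  ]
}}

```text
time_s: 30.92
position: [489.5, 15.3, 110.2]
tool_rot: [3.139, -0.0, -1.363]
ft_force: [-0.8, 0.5, 0.0]
opening: 34.3
```

>>> {"method": "arm_command", "body": {
  "targets": [
    [[0,0,0],[0,0,0],1],
    [[0,0,0],[0,0,0],1],
    [[0,0,0],[0,0,0],1]
  ]
}}

```text
time_s: 31.3
position: [490.5, 15.8, 111.8]
tool_rot: [-3.14, -0.0, -1.362]
ft_force: [-0.1, 0.6, 2.2]
opening: 6.5
```

```bash
python3 st.py
```

```text
31.3 [490.478  15.765 111.822] [-3.14  -0.    -1.362] [-0.098  0.643  2.248] [-0.144  0.063  0.014] 6.470450467334
```

>>> {"method": "arm_command", "body": {
  "targets": [
    [[0,0,0],[0,0,-0.08],1],
    [[0,0,-0.4],[0,0,-0.16],1],
    [[0,0,-0.8],[0,0,-0.22],1],
    [[0,0,-0.8],[0,0,-0.22],1]
  ]
}}

```text
time_s: 31.8
position: [490.5, 15.7, 111.0]
tool_rot: [-3.14, -0.0, -1.581]
ft_force: [-1.4, -0.8, 3.9]
opening: 6.5
```

```bash
python3 st.py
```

```text
31.8 [490.494  15.75  111.011] [-3.14  -0.    -1.581] [-1.362 -0.834  3.882] [-0.03   0.147  0.385] 6.524272500076054
```

>>> {"method": "arm_command", "body": {
  "targets": [
    [[0,0,-0.3],[0,0,-0.05],1],
    [[0,0,-0.6],[0,0,-0.1],1],
    [[0,0,-0.6],[0,0,-0.1],1]
  ]
}}

```text
time_s: 32.17
position: [490.5, 15.8, 110.8]
tool_rot: [-3.14, -0.0, -1.68]
ft_force: [-1.1, -0.8, 7.5]
opening: 6.5
```

```bash
python3 st.py
```

```text
32.175 [490.531  15.765 110.787] [-3.14 -0.   -1.68] [-1.139 -0.834  7.453] [-0.029  0.466  0.509] 6.477113714624602
```

>>> {"method": "arm_command", "body": {
  "targets": [
    [[0,0,0],[0,0,-0.03],1],
    [[0,0,0],[0,0,-0.03],1]
  ]
}}

```text
time_s: 32.42
position: [490.5, 15.8, 110.7]
tool_rot: [-3.14, -0.0, -1.71]
ft_force: [-1.5, -0.3, 6.4]
opening: 6.5
```

```bash
python3 st.py
```

```text
32.425 [490.519  15.764 110.747] [-3.14 -0.   -1.71] [-1.467 -0.272  6.433] [-0.009  0.428  0.503] 6.5298365609731555
```

>>> {"method": "arm_command", "body": {
  "targets": [
    [[0,0,0],[0,0,0],1]
  ]
}}

```text
time_s: 32.55
position: [490.5, 15.8, 110.8]
tool_rot: [-3.14, 0.0, -1.71]
ft_force: [-1.8, 0.2, 6.7]
opening: 6.6
```

```bash
python3 st.py
```

```text
32.55 [490.515  15.772 110.752] [-3.14  0.   -1.71] [-1.754  0.242  6.671] [-0.048  0.39   0.527] 6.6468170787984615
```

>>> {"method": "arm_command", "body": {
  "targets": [
    [[0,0,0],[0,0,-0.03],1],
    [[0,0,0],[0,0,-0.03],1]
  ]
}}

```text
time_s: 32.8
position: [490.5, 15.8, 110.7]
tool_rot: [-3.14, 0.0, -1.74]
ft_force: [-1.0, -0.1, 5.8]
opening: 6.6
```

```bash
python3 st.py
```

```text
32.8 [490.529  15.758 110.729] [-3.14  0.   -1.74] [-0.969 -0.059  5.773] [-0.043  0.346  0.538] 6.584474311409623
```

>>> {"method": "arm_command", "body": {
  "targets": [
    [[0,0,0],[0,0,0],1]
  ]
}}

```text
time_s: 32.92
position: [490.5, 15.8, 110.7]
tool_rot: [-3.14, 0.0, -1.739]
ft_force: [-0.0, -0.3, 6.6]
opening: 6.4
```

```bash
python3 st.py
```

```text
32.925 [490.526  15.784 110.705] [-3.14   0.    -1.739] [-0.018 -0.273  6.6  ] [-0.051  0.386  0.542] 6.372006596887405
```

>>> {"method": "arm_command", "body": {
  "targets": [
    [[0,0,0],[0,0,-0.015],1],
    [[0,0,0],[0,0,-0.015],1]
  ]
}}

```text
time_s: 33.17
position: [490.5, 15.8, 110.7]
tool_rot: [-3.14, -0.0, -1.754]
ft_force: [-1.1, 0.5, 6.1]
opening: 6.6
```

```bash
python3 st.py
```

```text
33.175 [490.527  15.767 110.674] [-3.14  -0.    -1.754] [-1.103  0.471  6.066] [-0.034  0.338  0.57 ] 6.553123729348775
```

>>> {"method": "arm_command", "body": {
  "targets": [
    [[0,0,0],[0,0,0],0.2],
    [[0,0,0],[0,0,0],0.2],
    [[0,0,40],[0,0,0],0.2],
    [[0,0,60],[0,0,0.1],0.2],
    [[30,-6,60],[0,0,0.28],0.2]
  ]
}}

```text
time_s: 33.8
position: [520.0, 10.1, 171.7]
tool_rot: [-3.138, 0.001, -1.471]
ft_force: [0.0, 0.0, -0.5]
opening: 34.3
```

```bash
python3 - <<'E'
from look import *
s=look("t9");im=optics.get_image("top");crop("top9.png",im,260,130,410,270,5)
im=optics.get_image("scene");crop("sc9.png",im,190,210,390,390,4)
E
```

```text
33.8 [519.976  10.07  171.672] [-3.138  0.001 -1.471] 34.25831535688157 [ 0.     0.009 -0.475] [ 0.012 -0.045  0.008]
```

View pics/sc9.png

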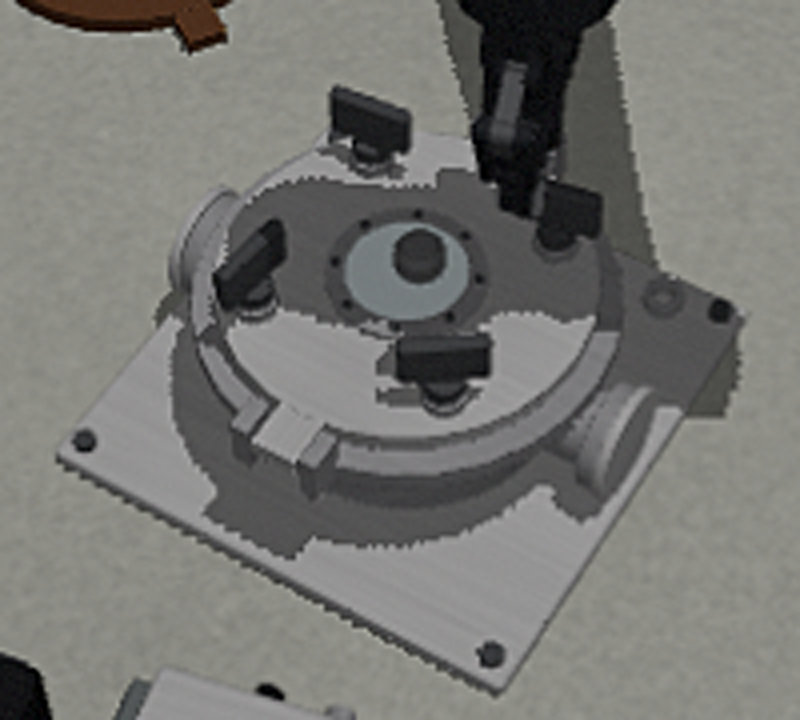

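>>> {"method": "arm_command", "body": {
  "targets": [
    [[37,-8,0],[0,0,0.15],0.2],
    [[73.3,-15.8,0],[0,0,0.29],0.2],
    [[73.3,-15.8,0],[0,0,0.29],0.2],
    [[73.3,-15.8,-15],[0,0,0.29],0.2],
    [[73.3,-15.8,-15],[0,0,0.29],0.2]
  ]
}}

```text
time_s: 34.58
position: [590.7, -6.1, 152.5]
tool_rot: [3.137, 0.001, -1.189]
ft_force: [-0.2, -0.2, 1.3]
opening: 34.0
```

```bash
python3 - <<'E'
from look import *
c,im=look("a10");vis=im.copy()
for thr in(50,60):
  o=findwings(c,im,{'A':(593.3,-6.2)},zc=128.5,thr=thr,vis=vis if thr==50 else None,ths=(-1.18,),rad=26);print(o)
crop("a10c.png",vis,220,160,420,310,4)
E
```

```text
34.575 [590.717  -6.099 152.548] [ 3.137  0.001 -1.189] 34.039050761053566 [-0.181 -0.206  1.293] [ 0.017 -0.013 -0.005]
{'A': array([ 593.387,   -6.461,   -1.158,  404.027, 2166.   ])}
{'A': array([ 593.493,   -6.38 ,   -1.16 ,  365.447, 2248.   ])}
```

View pics/a10c.png

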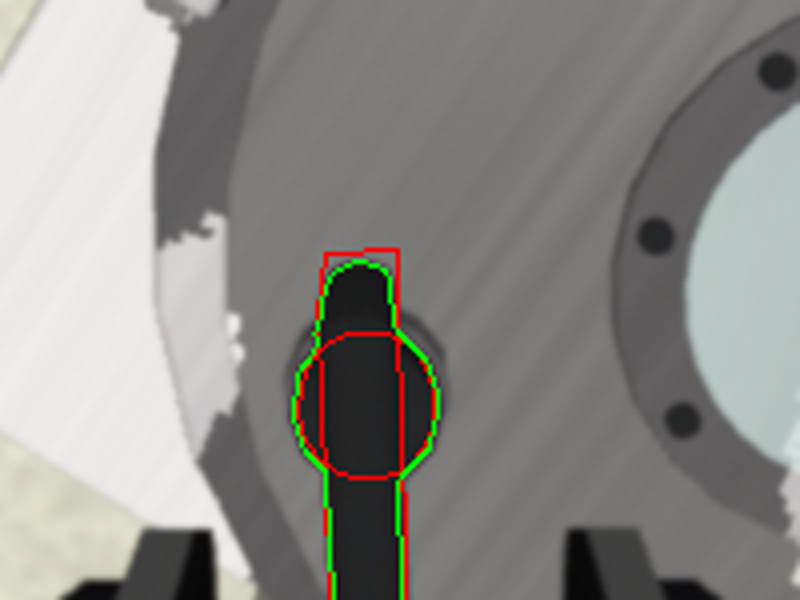

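>>> {"method": "arm_command", "body": {
  "targets": [
    [[0,0,-15],[0,0,0.015],0.2],
    [[0,0,-30],[0,0,0.015],0.2],
    [[0,0,-45.5],[0,0,0.015],0.2],
    [[0,0,-45.5],[0,0,0.015],0.2]
  ]
}}

```text
time_s: 35.12
position: [591.9, -6.4, 107.0]
tool_rot: [3.138, 0.001, -1.173]
ft_force: [0.5, -0.7, -0.6]
opening: 34.0
```

>>> {"method": "arm_command", "body": {
  "targets": [
    [[0,0,0],[0,0,0],1],
    [[0,0,0],[0,0,0],1],
    [[0,0,0],[0,0,0],1]
  ]
}}

```text
time_s: 35.5
position: [593.8, -6.0, 109.8]
tool_rot: [-3.14, -0.0, -1.172]
ft_force: [0.9, -0.1, 1.2]
opening: 6.6
```

```bash
python3 st.py
```

```text
35.5 [593.823  -6.012 109.793] [-3.14  -0.    -1.172] [ 0.893 -0.131  1.163] [ 0.038 -0.218  0.063] 6.583087073921728
```

>>> {"method": "arm_command", "body": {
  "targets": [
    [[0,0,0],[0,0,-0.05],1],
    [[0,0,0],[0,0,-0.1],1],
    [[0,0,0],[0,0,-0.1],1]
  ]
}}

```text
time_s: 35.88
position: [593.9, -6.0, 109.8]
tool_rot: [-3.14, -0.001, -1.271]
ft_force: [0.8, -0.4, 1.3]
opening: 6.6
```

```bash
python3 st.py
```

```text
35.875 [593.865  -5.987 109.808] [-3.14  -0.001 -1.271] [ 0.848 -0.428  1.329] [ 0.036 -0.218  0.479] 6.570021806320589
```

>>> {"method": "arm_command", "body": {
  "targets": [
    [[0,0,0],[0,0,-0.03],1],
    [[0,0,0],[0,0,-0.03],1]
  ]
}}

```text
time_s: 36.12
position: [593.9, -6.0, 109.8]
tool_rot: [-3.14, -0.001, -1.302]
ft_force: [1.0, 1.4, 3.2]
opening: 6.8
```

```bash
python3 st.py
```

```text
36.125 [593.876  -6.016 109.755] [-3.14  -0.001 -1.302] [0.976 1.387 3.173] [ 0.069 -0.295  0.586] 6.799396661856761
```

>>> {"method": "arm_command", "body": {
  "targets": [
    [[0,0,0],[0,0,0],1]
  ]
}}

```text
time_s: 36.25
position: [593.9, -6.0, 109.8]
tool_rot: [-3.14, -0.0, -1.302]
ft_force: [0.8, 0.7, 3.1]
opening: 6.7
```

```bash
python3 st.py
```

```text
36.25 [593.868  -6.003 109.76 ] [-3.14  -0.    -1.302] [0.755 0.66  3.133] [ 0.159 -0.331  0.533] 6.705178757404296
```

>>> {"method": "arm_command", "body": {
  "targets": [
    [[0,0,0],[0,0,-0.015],1],
    [[0,0,0],[0,0,-0.015],1]
  ]
}}

```text
time_s: 36.5
position: [593.9, -6.0, 109.7]
tool_rot: [-3.14, -0.0, -1.317]
ft_force: [1.3, 1.3, 5.1]
opening: 6.8
```

```bash
python3 st.py
```

```text
36.5 [593.884  -5.998 109.712] [-3.14  -0.    -1.317] [1.252 1.256 5.054] [ 0.212 -0.443  0.576] 6.8084626186300365
```

>>> {"method": "arm_command", "body": {
  "targets": [
    [[0,0,0],[0,0,0],0.2],
    [[0,0,0],[0,0,0],0.2],
    [[0,0,40],[0,0,0],0.2],
    [[0,0,60],[0,0,-0.1],0.2],
    [[-30,-20,60],[0,0,-0.25],0.2]
  ]
}}

```text
time_s: 37.12
position: [564.4, -25.6, 169.9]
tool_rot: [-3.139, 0.001, -1.572]
ft_force: [-0.2, -1.0, -0.4]
opening: 34.2
```

>>> {"method": "arm_command", "body": {
  "targets": [
    [[-48,-31,0],[0,0,-0.155],0.2],
    [[-95.9,-61.7,0],[0,0,-0.155],0.2],
    [[-95.9,-61.7,0],[0,0,-0.155],0.2],
    [[-95.9,-61.7,-15],[0,0,-0.155],0.2],
    [[-95.9,-61.7,-15],[0,0,-0.155],0.2]
  ]
}}

```text
time_s: 37.75
position: [466.4, -87.8, 152.9]
tool_rot: [3.138, -0.001, -1.724]
ft_force: [0.2, 0.5, -0.3]
opening: 34.1
```

```bash
python3 - <<'E'
from look import *
c,im=look("c10");vis=im.copy()
for thr in(50,60):
  o=findwings(c,im,{'C':(467.6,-87.7)},zc=128.5,thr=thr,vis=vis if thr==50 else None,ths=(-1.72,),rad=26);print(o)
crop("c10c.png",vis,220,160,420,310,4)
E
```

```text
37.75 [466.385 -87.786 152.927] [ 3.138 -0.001 -1.724] 34.14133388205763 [ 0.165  0.493 -0.329] [ 0.031 -0.001  0.052]
{'C': array([ 467.347,  -87.791,   -1.709,  441.678, 2088.   ])}
{'C': array([ 467.255,  -87.697,   -1.691,  390.016, 2173.   ])}
```

View pics/c10c.png

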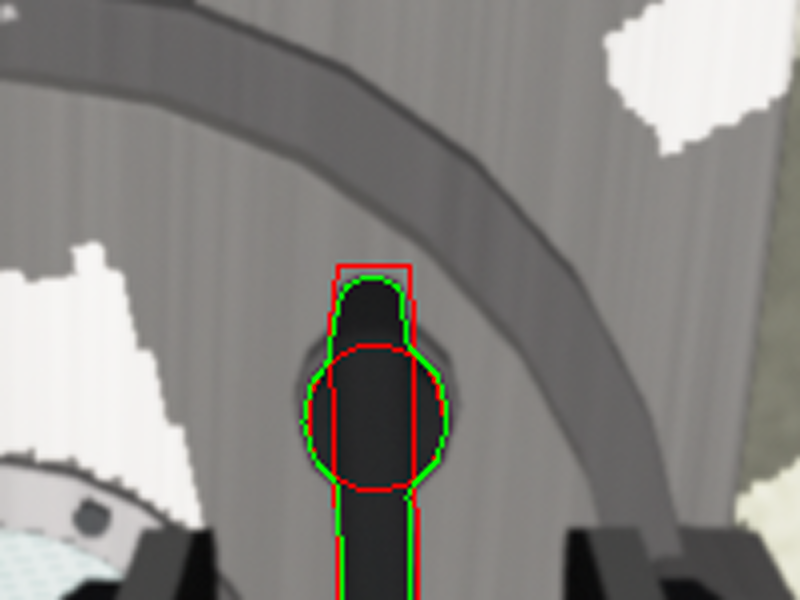

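>>> {"method": "arm_command", "body": {
  "targets": [
    [[0,0,-15],[0,0,0.01],0.2],
    [[0,0,-30],[0,0,0.01],0.2],
    [[0,0,-46],[0,0,0.01],0.2],
    [[0,0,-46],[0,0,0.01],0.2]
  ]
}}

```text
time_s: 38.3
position: [466.9, -87.7, 107.3]
tool_rot: [3.139, -0.001, -1.713]
ft_force: [0.3, -0.1, 0.3]
opening: 34.2
```

>>> {"method": "arm_command", "body": {
  "targets": [
    [[0,0,0],[0,0,0],1],
    [[0,0,0],[0,0,0],1],
    [[0,0,0],[0,0,0],1]
  ]
}}

```text
time_s: 38.67
position: [468.1, -87.7, 109.1]
tool_rot: [-3.139, 0.0, -1.712]
ft_force: [-0.2, 1.3, 4.2]
opening: 6.7
```

```bash
python3 st.py
```

```text
38.675 [468.12  -87.721 109.119] [-3.139  0.    -1.712] [-0.155  1.302  4.234] [0.258 0.11  0.125] 6.660668200933516
```

>>> {"method": "arm_command", "body": {
  "targets": [
    [[0,0,0],[0,0,-0.06],1],
    [[0,0,0],[0,0,-0.11],1],
    [[0,0,0],[0,0,-0.11],1]
  ]
}}

```text
time_s: 39.05
position: [468.2, -87.7, 109.1]
tool_rot: [-3.139, 0.0, -1.82]
ft_force: [-0.2, 1.5, 5.7]
opening: 7.0
```

```bash
python3 st.py
```

```text
39.05 [468.157 -87.738 109.082] [-3.139  0.    -1.82 ] [-0.179  1.52   5.727] [0.353 0.114 0.465] 6.987980387863843
```

>>> {"method": "arm_command", "body": {
  "targets": [
    [[0,0,0],[0,0,-0.03],1],
    [[0,0,0],[0,0,-0.03],1]
  ]
}}

```text
time_s: 39.3
position: [468.1, -87.7, 109.1]
tool_rot: [-3.14, 0.0, -1.85]
ft_force: [-0.6, 0.9, 5.9]
opening: 6.9
```

```bash
python3 st.py
```

```text
39.3 [468.145 -87.732 109.056] [-3.14  0.   -1.85] [-0.591  0.888  5.868] [0.358 0.128 0.592] 6.888340488231842
```

>>> {"method": "arm_command", "body": {
  "targets": [
    [[0,0,0],[0,0,0],1]
  ]
}}

```text
time_s: 39.42
position: [468.2, -87.7, 109.1]
tool_rot: [-3.139, 0.0, -1.85]
ft_force: [0.0, 1.9, 6.7]
opening: 6.9
```

```bash
python3 st.py
```

```text
39.425 [468.174 -87.74  109.082] [-3.139  0.    -1.85 ] [0.048 1.94  6.742] [0.354 0.133 0.538] 6.896704664554129
```

>>> {"method": "arm_command", "body": {
  "targets": [
    [[0,0,0],[0,0,0],0.2],
    [[0,0,0],[0,0,0],0.2],
    [[0,0,40],[0,0,0],0.2],
    [[0,0,60],[0,0,0.17],0.2],
    [[30,-6,60],[0,0,0.35],0.2]
  ]
}}

```text
time_s: 40.05
position: [497.2, -93.7, 170.0]
tool_rot: [-3.138, 0.0, -1.497]
ft_force: [-0.5, 0.0, -0.2]
opening: 34.0
```

>>> {"method": "arm_command", "body": {
  "targets": [
    [[30,-6,0],[0,0,0.18],0.2],
    [[60,-12,0],[0,0,0.36],0.2],
    [[74.3,-16,0],[0,0,0.54],0.2],
    [[74.3,-16,0],[0,0,0.72],0.2],
    [[74.3,-16,0],[0,0,0.9],0.2]
  ]
}}

```text
time_s: 40.67
position: [571.2, -110.0, 167.1]
tool_rot: [3.141, 0.002, -0.598]
ft_force: [0.1, 0.5, 0.5]
opening: 34.1
```

>>> {"method": "arm_command", "body": {
  "targets": [
    [[0,0,-5],[0,0,0.18],0.2],
    [[0,0,-14],[0,0,0.24],0.2],
    [[0,0,-14],[0,0,0.24],0.2]
  ]
}}

```text
time_s: 41.05
position: [570.6, -109.9, 152.8]
tool_rot: [3.141, 0.003, -0.364]
ft_force: [-0.6, 0.4, 0.3]
opening: 34.5
```

```bash
python3 - <<'E'
from look import *
c,im=look("b10");vis=im.copy()
for thr in(50,60):
  o=findwings(c,im,{'B':(571.7,-110)},zc=129.,thr=thr,vis=vis if thr==50 else None,ths=(-.36,),rad=26);print(o)
crop("b10c.png",vis,220,160,420,310,4)
E
```

```text
41.05 [ 570.618 -109.896  152.823] [ 3.141  0.003 -0.364] 34.46506929659125 [-0.626  0.376  0.279] [-0.052  0.066  0.028]
{'B': array([ 571.641, -110.049,   -0.349,  434.318, 2122.   ])}
{'B': array([ 571.412, -109.869,   -0.338,  398.302, 2206.   ])}
```

View pics/b10c.png

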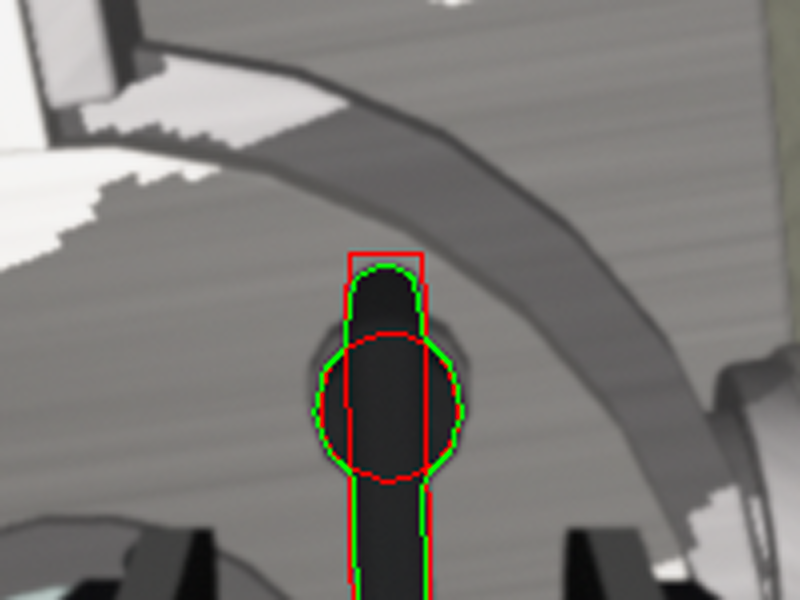

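Commanded z ≈ 154.4 → 109.4; yaw +0.01.

>>> {"method": "arm_command", "body": {
  "targets": [
    [[0,0,-15],[0,0,0.01],0.2],
    [[0,0,-30],[0,0,0.01],0.2],
    [[0,0,-45],[0,0,0.01],0.2],
    [[0,0,-45],[0,0,0.01],0.2]
  ]
}}

```text
time_s: 41.6
position: [570.3, -109.8, 107.1]
tool_rot: [3.14, 0.004, -0.353]
ft_force: [0.2, -0.3, 0.9]
opening: 34.3
```

>>> {"method": "arm_command", "body": {
  "targets": [
    [[0,0,0],[0,0,0],1],
    [[0,0,0],[0,0,0],1],
    [[0,0,0],[0,0,0],1]
  ]
}}

```text
time_s: 41.98
position: [571.9, -110.1, 109.8]
tool_rot: [3.142, -0.001, -0.353]
ft_force: [-0.1, -2.0, 1.3]
opening: 6.6
```

```bash
python3 st.py
```

```text
41.975 [ 571.914 -110.125  109.837] [ 3.142 -0.001 -0.353] [-0.136 -2.032  1.332] [-0.52   0.133  0.053] 6.572313852528306
```

>>> {"method": "arm_command", "body": {
  "targets": [
    [[0,0,0],[0,0,-0.06],1],
    [[0,0,0],[0,0,-0.11],1],
    [[0,0,0],[0,0,-0.11],1]
  ]
}}

```text
time_s: 42.35
position: [571.9, -110.1, 109.8]
tool_rot: [3.141, -0.001, -0.461]
ft_force: [-0.2, -2.4, 1.9]
opening: 6.5
```

```bash
python3 st.py
```

```text
42.35 [ 571.914 -110.12   109.818] [ 3.141 -0.001 -0.461] [-0.161 -2.402  1.908] [-0.643  0.135  0.505] 6.544068296412605
```

>>> {"method": "arm_command", "body": {
  "targets": [
    [[0,0,0],[0,0,-0.025],1],
    [[0,0,0],[0,0,-0.025],1]
  ]
}}

```text
time_s: 42.6
position: [571.9, -110.1, 109.8]
tool_rot: [3.141, -0.001, -0.487]
ft_force: [-0.7, -2.7, 4.4]
opening: 6.7
```

```bash
python3 st.py
```

```text
42.6 [ 571.93  -110.109  109.754] [ 3.141 -0.001 -0.487] [-0.728 -2.749  4.418] [-0.83   0.159  0.553] 6.707853290801744
```

>>> {"method": "arm_command", "body": {
  "targets": [
    [[0,0,0],[0,0,0],1]
  ]
}}

```text
time_s: 42.72
position: [571.9, -110.1, 109.8]
tool_rot: [3.142, -0.001, -0.487]
ft_force: [-1.3, -3.5, 3.8]
opening: 6.7
```

```bash
python3 st.py
```

```text
42.725 [ 571.944 -110.089  109.759] [ 3.142 -0.001 -0.487] [-1.289 -3.464  3.766] [-0.939  0.251  0.552] 6.676345801324397
```

>>> {"method": "arm_command", "body": {
  "targets": [
    [[0,0,0],[0,0,-0.015],1],
    [[0,0,0],[0,0,-0.015],1]
  ]
}}

```text
time_s: 42.98
position: [571.9, -110.1, 109.7]
tool_rot: [3.142, -0.001, -0.502]
ft_force: [-0.5, -2.4, 5.7]
opening: 6.7
```

```bash
python3 st.py
```

```text
42.975 [ 571.948 -110.08   109.701] [ 3.142 -0.001 -0.502] [-0.488 -2.378  5.672] [-0.982  0.297  0.571] 6.674960080778743
```

>>> {"method": "arm_command", "body": {
  "targets": [
    [[0,0,0],[0,0,0],0.2],
    [[0,0,0],[0,0,0],0.2],
    [[0,0,40],[0,0,0],0.2],
    [[0,0,60],[0,0,-0.17],0.2],
    [[-20,31,60],[0,0,-0.34],0.2]
  ]
}}

```text
time_s: 43.6
position: [553.2, -78.9, 170.2]
tool_rot: [-3.138, -0.002, -0.852]
ft_force: [0.0, 1.5, -0.4]
opening: 34.1
```

>>> {"method": "arm_command", "body": {
  "targets": [
    [[-21,32,0],[0,0,-0.18],0.2],
    [[-42,64,0],[0,0,-0.36],0.2],
    [[-61.7,94.5,0],[0,0,-0.54],0.2],
    [[-61.7,94.5,0],[0,0,-0.72],0.2],
    [[-61.7,94.5,-14],[0,0,-0.79],0.2]
  ]
}}

```text
time_s: 44.22
position: [490.1, 16.9, 155.5]
tool_rot: [-3.14, 0.002, -1.635]
ft_force: [1.0, 0.3, 0.3]
opening: 34.4
```

```bash
python3 - <<'E'
from look import *
c,im=look("d10");vis=im.copy()
for thr in(50,60):
  o=findwings(c,im,{'D':(490.2,15.6)},zc=129.5,thr=thr,vis=vis if thr==50 else None,ths=(-1.64,),rad=26);print(o)
crop("d10c.png",vis,220,160,420,310,4)
E
```

```text
44.225 [490.13   16.9   155.532] [-3.14   0.002 -1.635] 34.35101247490713 [0.961 0.252 0.25 ] [-0.063  0.016 -0.03 ]
{'D': array([ 489.484,   15.414,   -1.618,  479.733, 2013.   ])}
{'D': array([ 489.529,   15.647,   -1.603,  449.118, 2075.   ])}
```

View pics/d10c.png

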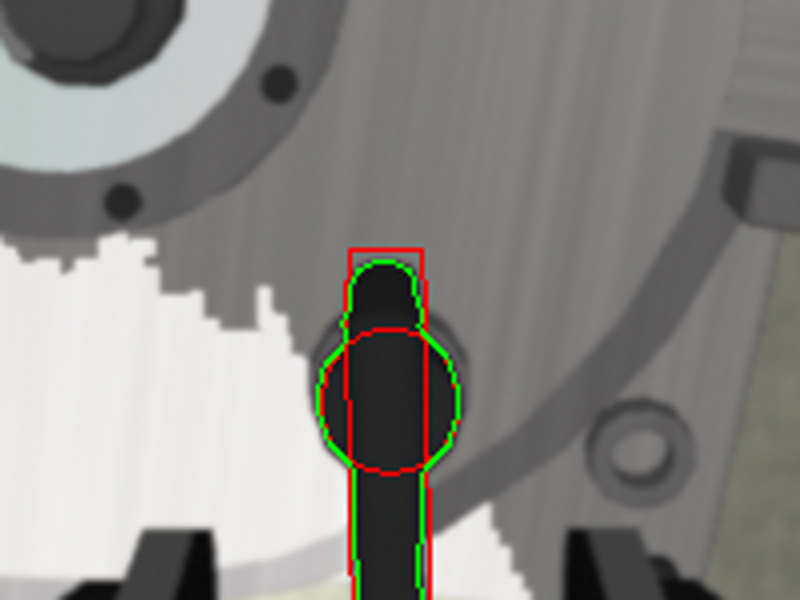

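>>> {"method": "arm_command", "body": {
  "targets": [
    [[0,0,-15],[0,0,0.01],0.2],
    [[0,0,-30],[0,0,0.01],0.2],
    [[0,0,-45],[0,0,0.01],0.2],
    [[0,0,-45],[0,0,0.01],0.2]
  ]
}}

```text
time_s: 44.78
position: [488.8, 15.6, 108.9]
tool_rot: [3.138, -0.001, -1.623]
ft_force: [-0.5, 0.4, 0.7]
opening: 34.1
```

>>> {"method": "arm_command", "body": {
  "targets": [
    [[0,0,0],[0,0,0],1],
    [[0,0,0],[0,0,0],1],
    [[0,0,0],[0,0,0],1]
  ]
}}

```text
time_s: 45.15
position: [490.5, 15.9, 111.0]
tool_rot: [-3.14, 0.001, -1.622]
ft_force: [-0.3, -0.2, 2.5]
opening: 6.5
```

```bash
python3 st.py
```

```text
45.15 [490.466  15.878 110.954] [-3.14   0.001 -1.622] [-0.295 -0.178  2.516] [0.095 0.066 0.047] 6.495455578442858
```

>>> {"method": "arm_command", "body": {
  "targets": [
    [[0,0,0],[0,0,-0.06],1],
    [[0,0,0],[0,0,-0.12],1],
    [[0,0,0],[0,0,-0.12],1]
  ]
}}

```text
time_s: 45.52
position: [490.5, 15.9, 110.9]
tool_rot: [-3.14, 0.0, -1.74]
ft_force: [-0.7, 0.2, 4.0]
opening: 6.3
```

```bash
python3 st.py
```

```text
45.525 [490.515  15.874 110.935] [-3.14  0.   -1.74] [-0.738  0.231  3.987] [0.095 0.214 0.494] 6.34731941029738
```

>>> {"method": "arm_command", "body": {
  "targets": [
    [[0,0,0],[0,0,0],1]
  ]
}}

```text
time_s: 45.65
position: [490.5, 15.8, 110.9]
tool_rot: [-3.14, 0.0, -1.741]
ft_force: [-1.1, 0.7, 6.1]
opening: 6.4
```

```bash
python3 st.py
```

```text
45.65 [490.494  15.822 110.898] [-3.14   0.    -1.741] [-1.119  0.689  6.138] [0.228 0.263 0.501] 6.44068192263317
```

>>> {"method": "arm_command", "body": {
  "targets": [
    [[0,0,0],[0,0,-0.025],1],
    [[0,0,0],[0,0,-0.025],1]
  ]
}}

```text
time_s: 45.9
position: [490.5, 15.9, 110.9]
tool_rot: [-3.14, 0.0, -1.766]
ft_force: [-0.6, 0.1, 5.2]
opening: 6.3
```

```bash
python3 st.py
```

```text
45.9 [490.517  15.852 110.881] [-3.14   0.    -1.766] [-0.576  0.14   5.218] [0.172 0.271 0.584] 6.329757668105722
```

>>> {"method": "arm_command", "body": {
  "targets": [
    [[0,0,0],[0,0,0],1]
  ]
}}

```text
time_s: 46.02
position: [490.5, 15.8, 110.9]
tool_rot: [-3.14, 0.0, -1.766]
ft_force: [-0.1, -0.4, 6.0]
opening: 6.7
```

```bash
python3 st.py
```

```text
46.025 [490.481  15.823 110.868] [-3.14   0.    -1.766] [-0.105 -0.436  5.998] [0.239 0.242 0.585] 6.655341620159608
```

>>> {"method": "arm_command", "body": {
  "targets": [
    [[0,0,0],[0,0,0],0.2],
    [[0,0,0],[0,0,0],0.2],
    [[0,0,40],[0,0,0],0.2],
    [[0,0,95],[0,0,0],0.2],
    [[-30,20,130],[0,0,0],0.2]
  ]
}}

```text
time_s: 46.65
position: [461.2, 35.6, 242.0]
tool_rot: [-3.14, 0.001, -1.771]
ft_force: [0.1, 1.5, -0.7]
opening: 33.9
```

>>> {"method": "arm_command", "body": {
  "targets": [
    [[-40,40,10],[0,0,0.1],0.2],
    [[-40,100,10],[0,0,0.1],0.2],
    [[-40,100,10],[0,0,0.1],0.2]
  ]
}}

```text
time_s: 47.02
position: [419.3, 138.4, 250.1]
tool_rot: [-3.141, 0.001, -1.663]
ft_force: [-0.5, -0.4, -0.1]
opening: 34.1
```

```bash
python3 - <<'E'
from look import *
look("t11");im=optics.get_image("top");crop("top11.png",im,240,120,420,270,4.4)
im=optics.get_image("scene");crop("sc11.png",im,190,210,390,390,4);cv2.imwrite("pics/sc11f.png",im)
E
```

```text
47.025 [419.347 138.417 250.088] [-3.141  0.001 -1.663] 34.05201801465789 [-0.455 -0.419 -0.133] [-0.058  0.029  0.046]
```

View pics/sc11.png

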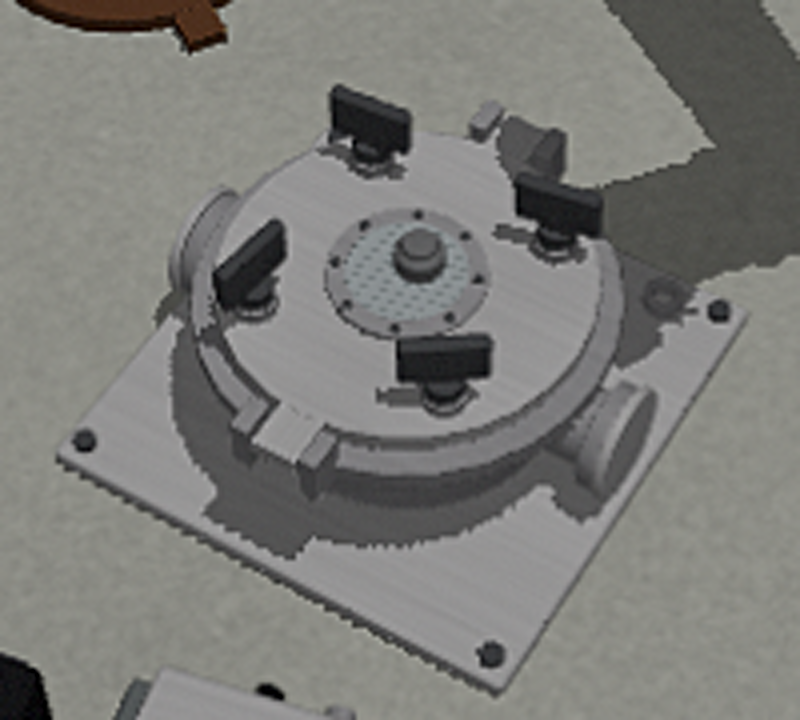

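View pics/top11.png

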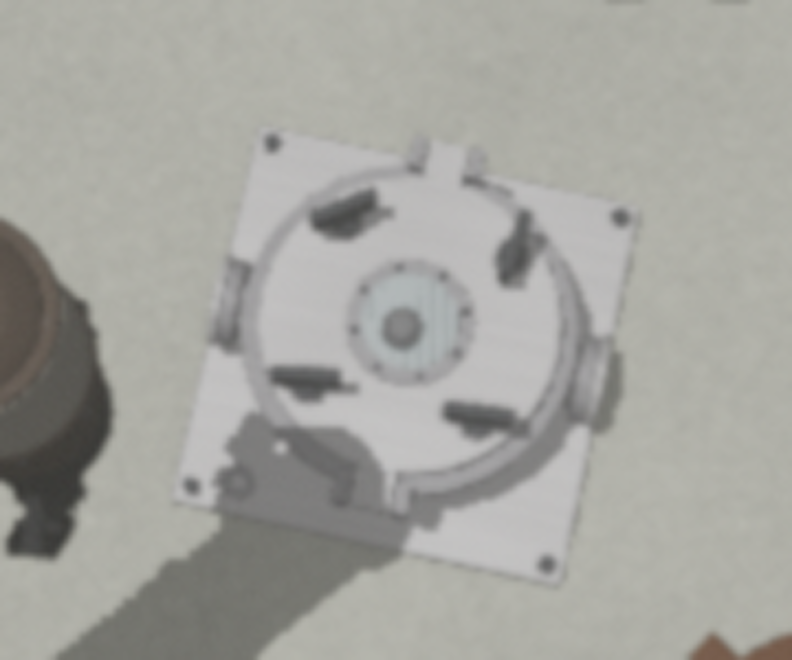

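The cover sits down on the flange, the dust cap (crop 402,327) and the nut (crop 238,483) have not moved, and the robot is clear. Handing in.

```bash
python3 -c "
from station import finish_job
print(finish_job())"
```

```text
the job is handed in; nothing more can be done
None
```

I tightened all four wing bolts in crisscross order over two passes and handed the job in at about 47 s of the 72 s allowed. I can't tell bolt 1 from bolt 3, or 2 from 4, because the chamber looks the same turned half round. The order was far-left, near-right, far-right, near-left as seen from the robot, so diagonal pairs were kept.

- **First pass:** each bolt turned about 0.52–0.54 rad (30°), checked afterwards from how far each wing had moved in the wrist picture.
- **Second pass:** each bolt was brought up by feel to about 0.59–0.61 N m, counting the small help from downward push on the wing.
- **Extra check round:** I went round once more in the same order. The last readings were about 0.61, 0.60, 0.60 and 0.62 N m. Two bolts had eased slightly after the others were tightened and took about 0.01 rad more. Torque readings scatter by about ±0.03 N m, and none came near the 0.8 N m limit.
- **Final pictures:** the cover looks flat on the flange, and the dust cap and nut are where they were. I didn't measure the gap between cover and flange directly. I took no close look at the other loose items on the table after the job; the arm never went down near them.

**Disagreements:**
- The fingertips stood about 40 mm farther back than the stated 25 mm ahead of the TCP. My first grip closed above the wing without touching it, so I set the grip height from the pictures instead.
- On the 9 mm bar the gripper opening read about 6.6 mm, but the hold did not slip.

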